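# Set a kiln shelf: stand the props and load the firing tray

### The arm

A 6-joint arm with a two-finger parallel gripper is mounted at the origin on the work surface. World frame = base frame: x ahead of the robot, y to its left, z up, the work surface at z = 0. Lengths are in m, angles in degrees, forces in N, time in s.
With the tool pointing down it reaches from about 0.4 to 0.825 m from the base axis. Payload 7 kg.
Tool frame: the origin (TCP) lies midway between the tips of the shut fingers; the grasp point (between the pads) lies 19 mm behind it; y points along the fingers, z is the direction in which the jaws open and shut, and the axes are right-handed (so a half turn about y gives the same grasp; the last joint's range is limited). The gripper opens to 88 mm and grips with 3 to 60 N. Pads are 19 mm wide; open, the fingers measure 130 mm over their backs; the gripper's body (78 mm by 193 mm) begins 47 mm behind the grasp point.
Start: joints at [81.824, 20.546, 0.682, 0, -70.136, -16.507], TCP at [0.282, 0.613, 0.227] pointing down, gripper open.
Joint ranges: [-176.03, 176.03], [-82.01, 121.73], [-58.28, 71.71], [-173.87, 95.51], [-174.79, -0.11], [-173.66, 173.66]. Speed limits (degrees/s): [136.94, 136.94, 172.46, 180, 180, 180].

### API

Orientations are given as [roll, pitch, yaw] about the fixed x, y, z axes, in that order (R = Rz(yaw) Ry(pitch) Rx(roll)).
In Python, from plant import ctrl gives the robot as it stands.
- The arm moves only by the tool step_arm, never from a script. Its argument "rows" is a list that holds one entry, the list of rows, each a list of 7 numbers: the gripper command: -1 is shut, 1 is fully open, values between are in proportion, then the shift along the world's x, y, z in cm, then the turn, a rotation vector about the world's x, y, z in degrees. In form: [[[fingers, tx, ty, tz, rx, ry, rz], ...]]. A call has 1 to 12 rows; each row shifts and turns the commanded pose from where the row before left it; what a row does not reach is not made up. A row lasts 1/8 s, in which the tool goes at most 62.5 mm and 10.7 degrees, less where a joint would pass 70% of its speed; a pose out of reach is approached as far as the arm can. A call is refused whole if a number of a shift passes 6.25 or a number of a turn 10.7, either way. A call with a gripper value outside its range is refused whole. The fingers move at their own pace and stop on an object; the grip force is fixed at half the most. Time passes only in rows, so rows that do not move let the fingers close. It gives the time, the measured TCP pose, the force and the opening at its end, in the units of the state.
- ctrl.get_obs(): the state, without advancing time (a new reading comes with each control period).
- ctrl.snapshot(name): name is "scene" or "top" or "wrist"; returns the picture (400x640x3 uint8, blue, green, red); there is no depth.
- ctrl.camera_params(name): a dict with "vertical_fov" (degrees; the focal length in pixels is half the picture's height over the tangent of half this angle, whatever the lens; pixels are square), "cx", "cy" (the principal point, pixels), "rvec" (rotation vector, rad) and "tvec" (3), from world to camera coordinates, as OpenCV has them. Camera axes: x right, y down, z forward; pixel columns grow to the right and rows downward; lengths in m; the calibration is good to about 2 mm. A picture is of the moment at which its call begins: read the wrist's pose just before it. camera_params takes no time and is no camera call; for the wrist camera it gives the pose at the moment of the call.
- ctrl.close_job(): hands the job in, once; it reports no verdict.
The state is a dict: "clock": time; "joint_pos": joint angles; "qvel": joint speeds; "tau": joint torques, N m; "tool_pos": TCP position; "orientation": TCP orientation; "force": force on the tool from outside, world axes, zero at the start; "moment": the same for the moment, N m; "opening": finger opening in m.
Only numpy, scipy, OpenCV 4.12 (cv2) and the standard library are available. Lean on these libraries where they do the work, as an engineer would, in place of code of your own. Each camera call takes 0.05 s, during which the arm holds its last target. There are 200 camera calls.

### The job

Set up this kiln shelf for firing. Pull the grey cabinet's top drawer out to its stop, take out the three square props and stand each one upright on the kiln shelf at a corner of its own (any three of the four corners), steady and without wobble; put all the ware that lies on the bench between cabinet and shelf into the firing tray on the shelf. When the props stand by themselves, shut the drawer fully; leave the tray where it is on the shelf and everything else undisturbed.

Things in the scene. Friction and masses are not known exactly. Their poses are not given: they have to be found in the camera images.
- cab_drawer0 (a joint): Top drawer of the grey two-drawer cabinet (124 mm high, 280 wide), ahead to the right; slides out along the cabinet's -x, towards the robot. 0 = shut, 0.2136 m = out at its hard stop; starts at 0 to 0.015. About 1 N of friction; stays where left. Floor 72 mm above the bench; sides end 30 mm, the 21 mm thick front 39 mm above the floor; inside width 238 mm.
- cab_drawer0_handle (a point): Middle of the top drawer's handle: round horizontal steel bar, 11 mm thick, 120 mm long, along the cabinet's y, 35 mm in front of the front panel, about 91 mm above the bench, 33 mm below the cabinet's top, free above. Moves with the drawer; its x axis points into the cabinet, z up. The front's inner face is 56 mm behind this point.
- prop0: Kiln prop: square bar of pale buff fired clay, 130 x 32 x 32 mm, about 0.2 kg, both ends alike and flat, a dark bore in each. Origin at its centre, x along its length, y and z square to its side faces. Three alike, at the start lying side by side in the top drawer, about 68 mm apart, along its travel, near ends 50 to 90 mm behind the front panel's inner face.
- prop1: Kiln prop, same as prop0.
- prop2: Kiln prop, same as prop0.
- batt: Kiln shelf: a flat grey-brown slab 360 mm (its x) x 280 mm (its y) x 15 mm thick, fixed on the bench ahead and to the left; origin at the centre of its underside, z up. A prop belongs at a corner: its centre 15 to 80 mm from the shelf's short edge and 15 to 58 mm from its long edge, no two at one corner.
- tray: Firing tray: shallow open box of buff fired clay, 206 mm (its x) x 146 mm (its y) x 32 mm high, walls and floor 8 mm thick, 1.4 kg, loose on the middle of the kiln shelf; origin at the centre of its underside, z up. Inside 190 x 130 mm, 24 mm deep.
- bar: Test bar of cream biscuit porcelain, 100 mm (its x) x 30 x 30 mm, 0.16 kg; origin at the centre of its underside, z up as it lies at the start. One of the four kinds of ware that may lie on the bench between cabinet and shelf; one to three of them are present.
- fuse: Fuse base of cream biscuit porcelain: block 80 mm (its x) x 36 mm (its y) x 20 mm with a raised pad 20 mm long at each end, 34 mm high over the pads, 0.13 kg; origin at the centre of its underside, z up. Ware, may be absent.
- crucible: Crucible of cream biscuit porcelain: round cup, 42 mm across the foot, 54 mm across the rim, 60 mm high, 0.10 kg; stands upright at the start; origin at the centre of its foot, z up to the rim. Ware, may be absent.
- bushing: Bushing of cream biscuit porcelain: thick ring, 60 mm outside and 34 mm bore, 36 mm high, 0.15 kg; lies flat; origin at the centre of its underside, z up. Ware, may be absent.
- glazejar: Jar, 72 mm wide, 80 high: leave alone.
- mortar: White mortar bowl, 124 mm wide, 60 high: leave alone.
- washbottle: White wash bottle, 64 mm wide, 170 high: leave alone.
- sieve: Steel sieve ring, 104 mm wide, 45 high: leave alone.
- spatula: Spatula, 200 mm long: leave alone.
- oxidecan: Can, 68 mm wide, 90 high: leave alone.
Not all that is in view belongs to the job. Leave any green or red look-alike of the crucible alone.

How it is judged (in metres and radians):
On the way, in this order (a step that is already met when the one before it is completed fails the run):
1. the top drawer is pulled out to its stop (value of joint cab_drawer0 above 0.206 m), for 0.2 s.
2. the three props stand upright and still by themselves at three corners of the kiln shelf, the gripper off them, for a second ((angle between prop0's own x axis and vertical below 0.06 rad or angle between prop0's own x axis and vertical above 3.0816 rad) and z of prop0 in the frame of batt between 0.073 and 0.087 m and (x of prop0 in the frame of batt between 0.1 and 0.165 m or x of prop0 in the frame of batt between -0.165 and -0.1 m) and (y of prop0 in the frame of batt between 0.082 and 0.125 m or y of prop0 in the frame of batt between -0.125 and -0.082 m) and angular speed of each of prop0, prop1, prop2 below 0.12 rad/s and linear speed of each of prop0, prop1, prop2 below 0.02 m/s and (angle between prop1's own x axis and vertical below 0.06 rad or angle between prop1's own x axis and vertical above 3.0816 rad) and z of prop1 in the frame of batt between 0.073 and 0.087 m and (x of prop1 in the frame of batt between 0.1 and 0.165 m or x of prop1 in the frame of batt between -0.165 and -0.1 m) and (y of prop1 in the frame of batt between 0.082 and 0.125 m or y of prop1 in the frame of batt between -0.125 and -0.082 m) and (angle between prop2's own x axis and vertical below 0.06 rad or angle between prop2's own x axis and vertical above 3.0816 rad) and z of prop2 in the frame of batt between 0.073 and 0.087 m and (x of prop2 in the frame of batt between 0.1 and 0.165 m or x of prop2 in the frame of batt between -0.165 and -0.1 m) and (y of prop2 in the frame of batt between 0.082 and 0.125 m or y of prop2 in the frame of batt between -0.125 and -0.082 m) and horizontal distance between prop0 and prop1 above 0.13 m and horizontal distance between each of prop0, prop1 and prop2 above 0.13 m and contact force between each of prop0, prop1, prop2 and the fingers below 0.05 N), for 1 s.
At the end, for the whole second after the job is handed in: Three props upright (3.4 degrees) and still, each at its own corner of the shelf (centre 15-80 mm from a short edge, 15-58 mm from a long edge); all ware that was on the bench inside the tray; tray flat and within 30 mm of its start; top drawer shut to 8 mm ((angle between prop0's own x axis and vertical below 0.06 rad or angle between prop0's own x axis and vertical above 3.0816 rad) and z of prop0 in the frame of batt between 0.073 and 0.087 m and (x of prop0 in the frame of batt between 0.1 and 0.165 m or x of prop0 in the frame of batt between -0.165 and -0.1 m) and (y of prop0 in the frame of batt between 0.082 and 0.125 m or y of prop0 in the frame of batt between -0.125 and -0.082 m) and angular speed of each of prop0, prop1, prop2 below 0.12 rad/s and linear speed of each of prop0, prop1, prop2, bar, fuse, crucible, bushing below 0.02 m/s and (angle between prop1's own x axis and vertical below 0.06 rad or angle between prop1's own x axis and vertical above 3.0816 rad) and z of prop1 in the frame of batt between 0.073 and 0.087 m and (x of prop1 in the frame of batt between 0.1 and 0.165 m or x of prop1 in the frame of batt between -0.165 and -0.1 m) and (y of prop1 in the frame of batt between 0.082 and 0.125 m or y of prop1 in the frame of batt between -0.125 and -0.082 m) and (angle between prop2's own x axis and vertical below 0.06 rad or angle between prop2's own x axis and vertical above 3.0816 rad) and z of prop2 in the frame of batt between 0.073 and 0.087 m and (x of prop2 in the frame of batt between 0.1 and 0.165 m or x of prop2 in the frame of batt between -0.165 and -0.1 m) and (y of prop2 in the frame of batt between 0.082 and 0.125 m or y of prop2 in the frame of batt between -0.125 and -0.082 m) and horizontal distance between prop0 and prop1 above 0.13 m and horizontal distance between each of prop0, prop1 and prop2 above 0.13 m and x of bar in the frame of tray between -0.097 and 0.097 m and y of bar in the frame of tray between -0.067 and 0.067 m and z of bar in the frame of tray between -0.005 and 0.06 m and x of fuse in the frame of tray between -0.097 and 0.097 m and y of fuse in the frame of tray between -0.067 and 0.067 m and z of fuse in the frame of tray between -0.005 and 0.06 m and x of crucible in the frame of tray between -0.097 and 0.097 m and y of crucible in the frame of tray between -0.067 and 0.067 m and z of crucible in the frame of tray between -0.005 and 0.06 m and x of bushing in the frame of tray between -0.097 and 0.097 m and y of bushing in the frame of tray between -0.067 and 0.067 m and z of bushing in the frame of tray between -0.005 and 0.06 m and value of joint cab_drawer0 below 0.008 m and angle between tray's own z axis and vertical below 0.06 rad and distance of tray from where it was at the start of the episode below 0.03 m); the robot touches nothing.
It fails at once if something that should be left alone is moved by more than 60 mm (distance of any of glazejar, mortar, washbottle, sieve, spatula, oxidecan from where it was at the start of the episode above 0.06 m).
Of bar, fuse, crucible, bushing only 1 to 3 are there at a start; the rules pass over those that are not, and their reading is None.
At some moment in a run one of bar, fuse, crucible, bushing may be knocked a few centimetres aside while the robot is not near it.
Once in a run the grip may slacken for a moment while it holds something.
It also fails if it takes over 210 s, if anything falls off the work surface, if the arm or the gripper's body presses on something with over 40 N, if the wrist force passes 120 N, or if a joint passes its speed limit or range.

## Working session

There is one attempt and no reset: what is moved stays moved. The work goes in short steps, Python scripts to look and compute and a tool call to move; the robot and the scene stay as the last step left them, time stands still between calls to the robot, and variables do not carry over. Pictures are saved under pics/ and viewed, about 12 in all and at most 16, crops included, and the job is handed in when it is done.

Besides the shell and the picture viewer there is one more tool, called after "Call:" as name([rows], argument=value, ...), one row to a line, values as JSON. step_arm: Moves the arm, as the interface text tells. Its arguments: {"type":"object","properties":{"rows":{"type":"array"}},"required":["rows"]}

```bash
mkdir -p pics; ls; cat > h.py <<'E'
import numpy as np, cv2
from plant import ctrl
from scipy.spatial.transform import Rotation as R
def cam(n):
    p=ctrl.camera_params(n); f=200/np.tan(np.radians(p["vertical_fov"])/2)
    return p,np.array([[f,0,p["cx"]],[0,f,p["cy"]],[0,0,1]]),cv2.Rodrigues(np.array(p["rvec"],float))[0],np.array(p["tvec"],float).ravel()
def ray(c,uv,z):
    p,K,Rm,t=c; o=-Rm.T@t
    d=(Rm.T@np.linalg.inv(K)@np.c_[np.atleast_2d(uv),np.ones(len(np.atleast_2d(uv)))].T).T
    return o+d*((z-o[2])/d[:,2])[:,None]
def proj(c,X):
    p,K,Rm,t=c; x=(K@(Rm@np.atleast_2d(X).T+t[:,None])).T; return x[:,:2]/x[:,2:]
def shot(n,name):
    c=cam(n); im=ctrl.snapshot(n); cv2.imwrite(f"pics/{name}.png",im); return c,im
E
python3 - <<'E'
from h import *
print(ctrl.get_obs())
for n in("scene","top","wrist"):
    c,im=shot(n,n+"0"); print(n,c[0], -c[2].T@c[3])
E
```

```text
pics
{'clock': 0.0, 'joint_pos': array([ 8.18236556e+01,  2.05924843e+01,  6.35423256e-01, -1.97195704e-02,
       -7.01372315e+01, -1.65079989e+01]), 'qvel': array([ 0.01516493, -0.03250316, -0.0524387 ,  0.01268518,  0.10619823,
       -0.01029804]), 'tau': array([ 1.28298463e-03, -5.82720029e+01,  2.93057102e+01,  6.99721277e+00,
        6.89860142e-03, -1.52816228e-04]), 'tool_pos': array([0.28170444, 0.61287538, 0.22562465]), 'orientation': array([-8.99043264e+01,  9.02206947e-03,  1.55308949e+02]), 'force': array([-0.30153286, -0.85980329, -1.25448298]), 'moment': array([-0.02384461,  0.00553876,  0.01567444]), 'opening': 0.08778781583319054}
scene {'vertical_fov': 56.31670090476161, 'cx': 323.3029592199664, 'cy': 205.9895068601338, 'rvec': array([ 1.20219394,  2.14561675, -1.07490214]), 'tvec': array([ 0.27933504, -0.19246836,  1.58120058])} [1.33736588 0.46900325 0.77894537]
top {'vertical_fov': 48.09778415989308, 'cx': 321.7649484564722, 'cy': 191.82290182739112, 'rvec': array([ 2.15561462, -2.12187437,  0.19323468]), 'tvec': array([-0.02851341,  0.51290693,  1.74542728])} [ 2.13217807e-01 -1.76120383e-03  1.80691394e+00]
wrist {'vertical_fov': 58.9818626088454, 'cx': 323.03585942996534, 'cy': 199.72306133687258, 'rvec': array([-1.60125234,  2.49875681,  0.35499523]), 'tvec': array([ 0.67489251, -0.0343836 ,  0.39041194])} [0.35093037 0.58171616 0.3841065 ]
```

View pics/top0.png

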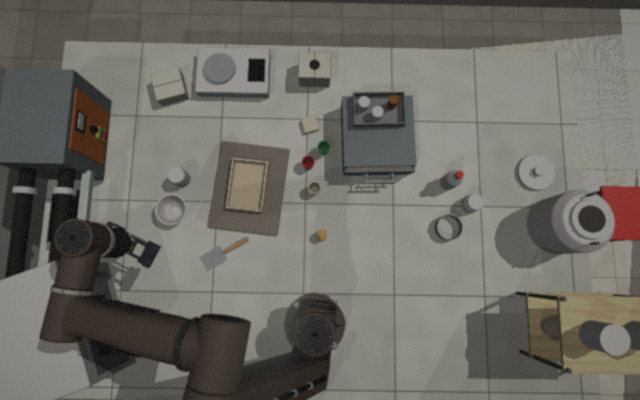

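View pics/scene0.png

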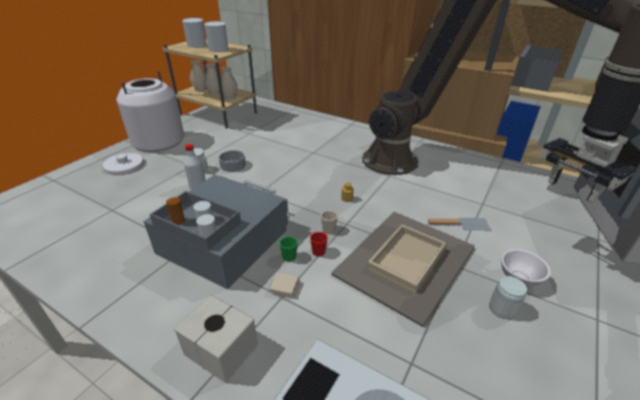

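The top view shows the shelf at (250,190) with the tray at (247,186), and the cabinet at (378,135) with its handle at about (368,186). There is a cream cup at (314,188), which is the crucible candidate. Red and green cups at (308,162) and (323,147) are decoys. A beige square sits at (310,125) and a yellow item at (321,236). I'll enlarge these next.

```bash
python3 - <<'E'
from h import *
a=cv2.imread("pics/top0.png")[100:260,200:430]; b=cv2.imread("pics/scene0.png")[170:310,180:380]
a=cv2.resize(a,(431,300),interpolation=3); b=cv2.resize(b,(429,300),interpolation=3)
cv2.imwrite("pics/c1.png",np.vstack([cv2.resize(a,(430,299)),cv2.resize(b,(430,300))]))
t=cam("top")
for n,uv,z in [("cup",(314,188),.03),("square",(310,125),.02),("yellow",(321,236),.02),("handle",(368,187),.091)]: print(n,ray(t,uv,z).round(3))
im=cv2.imread("pics/top0.png"); hsv=cv2.cvtColor(im,cv2.COLOR_BGR2HSV)
print([ (p,hsv[p[1],p[0]]) for p in [(225,155),(247,186),(230,175),(378,155),(310,125),(314,188),(321,236)]])
E
```

```text
cup [[0.531 0.011 0.03 ]]
square [[0.798 0.032 0.02 ]]
yellow [[ 0.339 -0.02   0.02 ]]
handle [[ 0.527 -0.2    0.091]]
[((225, 155), array([14, 42, 90], dtype=uint8)), ((247, 186), array([ 17,  55, 140], dtype=uint8)), ((230, 175), array([ 19,  50, 122], dtype=uint8)), ((378, 155), array([99, 19, 94], dtype=uint8)), ((310, 125), array([ 24,  36, 147], dtype=uint8)), ((314, 188), array([24, 39, 92], dtype=uint8)), ((321, 236), array([ 20, 125, 135], dtype=uint8))]
```

View pics/c1.png

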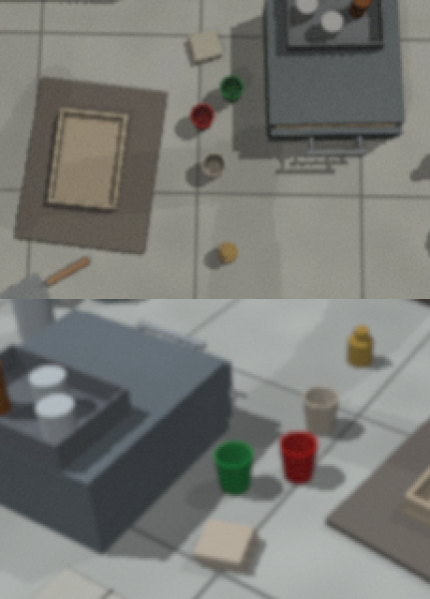

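```bash
python3 - <<'E'
from h import *
t=cam("top"); im=cv2.imread("pics/top0.png"); hsv=cv2.cvtColor(im,cv2.COLOR_BGR2HSV).astype(int)
def fit(m,z,name,roi):
    k=np.zeros(m.shape,np.uint8); x0,y0,x1,y1=roi; k[y0:y1,x0:x1]=m[y0:y1,x0:x1]*255
    k=cv2.morphologyEx(k,cv2.MORPH_CLOSE,np.ones((3,3)));k=cv2.morphologyEx(k,cv2.MORPH_OPEN,np.ones((3,3)))
    c=max(cv2.findContours(k,0,1)[0],key=cv2.contourArea)
    w=ray(t,c.reshape(-1,2).astype(float),z)[:,:2]
    r=cv2.minAreaRect((w*1000).astype(np.float32)); print(name,r,cv2.contourArea(c)); print(cv2.boxPoints(r).round())
    return k
H,S,V=hsv[...,0],hsv[...,1],hsv[...,2]
a=fit((S>28)&(H<30)&(V<165),.015,"batt",(200,135,300,245))
b=fit((S>28)&(H<30)&(V>108),.047,"tray",(218,150,280,222))
c=fit((H>85)&(H<125)&(V<115),.124,"cab",(335,85,425,178))
d=fit((S>25)&(H<35)&(V>110),.02,"square",(298,112,322,136))
e=fit((S>25)&(H<35),.06,"cup",(306,178,323,198))
cv2.imwrite("pics/m.png",np.hstack([a|b//2,c])[80:250])
E
```

```text
batt ((531.8617553710938, 275.64044189453125), (279.6081237792969, 358.4621887207031), 83.65763092041016) 5789.0
[[338. 156.]
 [695. 117.]
 [725. 395.]
 [369. 434.]]
tray ((530.6925659179688, 279.8186950683594), (147.19679260253906, 185.5174560546875), 84.8875503540039) 1564.5
[[432. 215.]
 [617. 198.]
 [630. 345.]
 [445. 361.]]
cab ((754.3178100585938, -235.22618103027344), (292.3327941894531, 281.8427429199219), 1.0147556066513062) 4183.5
[[ 606.  -97.]
 [ 611. -379.]
 [ 903. -374.]
 [ 898.  -92.]]
square ((803.5958862304688, 34.341796875), (62.79088592529297, 64.97218322753906), 15.737923622131348) 191.0
[[765.  57.]
 [782.  -5.]
 [843.  12.]
 [825.  74.]]
cup ((523.29736328125, 14.634227752685547), (52.258358001708984, 47.533103942871094), 0.9848694205284119) 123.0
[[497.  38.]
 [498. -10.]
 [550.  -9.]
 [549.  39.]]
```

Call:
step_arm([
  [[1,4,-6,3,0,0,0],[1,4,-6,3,0,0,0],[1,4,-6,3,0,0,0],[1,4,-6,0,0,0,0],[1,3,-6,0,0,0,0],[1,2,-6,0,0,0,0],[1,0,-6,0,0,0,0],[1,0,-6,0,0,0,0],[1,0,-5,0,0,0,0],[1,0,0,0,0,0,0]],
])

```text
clock: 1.4
tool_pos: [0.4598, 0.1293, 0.299]
orientation: [-90.0, 0.0, 155.1]
force: [0.9, -0.5, 0.5]
opening: 0.0876
```

```bash
python3 - <<'E'
from h import *
o=ctrl.get_obs(); print(o["clock"],o["tool_pos"],o["orientation"],o["joint_pos"].round(1))
c,im=shot("wrist","w1"); print(-c[2].T@c[3]); np.save("w1.npy",np.array([0]))
E
```

```text
1.4 [0.45983543 0.12929472 0.29898537] [-9.00347579e+01  1.49715214e-02  1.55124617e+02] [ 39.4  -0.9 -16.3  -0.  -74.5  25.7]
[0.52879179 0.09757011 0.45738957]
```

View pics/w1.png

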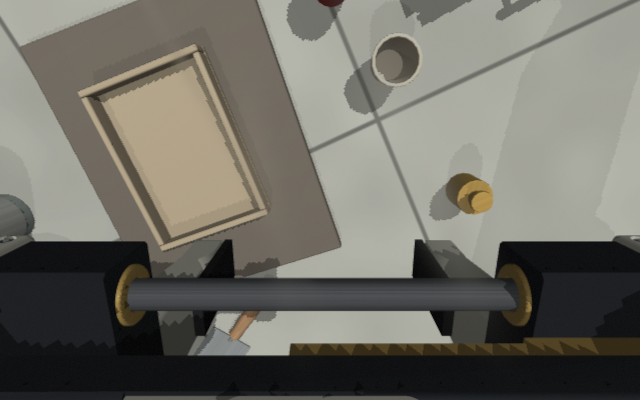

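The wrist view shows the crucible rim at (397,60), the brass weight at (470,193) and the tray. Next I'll turn the camera straight ahead and check the beige square and the cabinet front.

Call:
step_arm([
  [[1,2,-5,1,0,0,8.3],[1,2,-5,1,0,0,8.3],[1,0,-4,1,0,0,8.3],[1,0,0,0,0,0,0],[1,0,0,0,0,0,0]],
])

```text
clock: 2.08
tool_pos: [0.5004, -0.0071, 0.3281]
orientation: [-90.0, -0.0, -179.9]
force: [-0.1, 0.7, -1.1]
opening: 0.0878
```

```bash
python3 - <<'E'
from h import *
o=ctrl.get_obs(); print(o["clock"],o["tool_pos"],o["orientation"],o["joint_pos"].round(1))
c,im=shot("wrist","w2")
for n,X in [("sq",[.803,.034,.02]),("cup",[.525,.013,.06]),("han",[.53,-.2,.091])]: print(n,proj(c,X).round(),end=" ")
import pickle; pickle.dump(c,open("w2.p","wb"))
E
```

```text
2.075 [ 0.50043565 -0.00712433  0.3280988 ] [-9.00095591e+01 -3.59061276e-02 -1.79858507e+02] [ 21.7   0.8 -10.9  -0.  -78.3  68.4]
sq [[ 286. -120.]] cup [[307. 142.]] han [[497. 141.]]
```

View pics/w2.png

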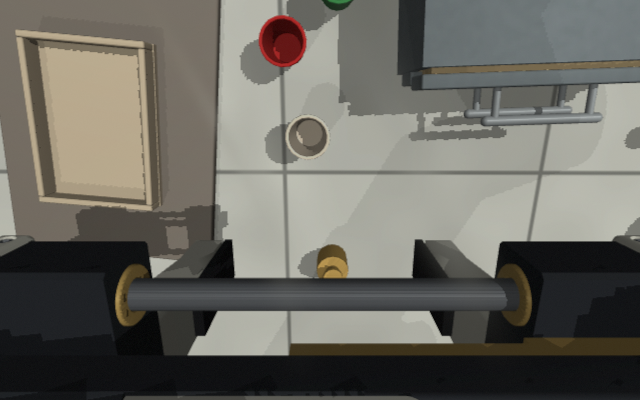

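Top handle bar runs (485,122)–(600,118), the crucible rim is at (307,137), and the tray is at left. The red cup (282,40) and green cup (337,0) are the decoys.
- **Crucible:** only the cream cup at (307,137) fits the description.
- **Beige square:** it measures about 63×65 mm, is flat and sharp-cornered, and matches no ware, so I leave it.
- **Yellow item:** it is a brass weight, so I leave it too.

```bash
python3 - <<'E'
from h import *
import pickle; c=pickle.load(open("w2.p","rb")); im=cv2.imread("pics/w2.png")
g=cv2.cvtColor(im,cv2.COLOR_BGR2HSV).astype(int)
m=((g[...,1]>22)&(g[...,0]<35)).astype(np.uint8)*255; m[:100]=0;m[175:]=0;m[:,:270]=0;m[:,345:]=0
k=max(cv2.findContours(m,0,1)[0],key=cv2.contourArea); (x,y),r=cv2.minEnclosingCircle(k); print("rim px",x,y,r,ray(c,(x,y),.06), "diam",2*r*(ray(c,(1,0),.06)-ray(c,(0,0),.06))[0])
print("handle",ray(c,[(485,122),(602,118)],.091), "front top edge",ray(c,[(413,87),(640,77)],.111),"cabtop",ray(c,[(425,68),(640,58)],.124))
print("tray outer rim",ray(c,[(17,32),(156,42),(40,204),(160,208)],.047))
cv2.imwrite("pics/z.png",cv2.resize(im[60:150,400:640],None,fx=3,fy=3,interpolation=2))
E
```

```text
rim px 307.0022277832031 136.83631896972656 22.931669235229492 [[0.53068399 0.01253244 0.06      ]] diam [ 0.00010982 -0.04955004  0.        ]
handle [[ 0.55059027 -0.18379621  0.091     ]
 [ 0.55517893 -0.3107537   0.091     ]] front top edge [[ 0.58636593 -0.09753362  0.111     ]
 [ 0.59647968 -0.32455094  0.111     ]] cabtop [[ 0.60348511 -0.10466521  0.124     ]
 [ 0.61294602 -0.30921681  0.124     ]]
tray outer rim [[0.64659511 0.34199106 0.047     ]
 [0.63646626 0.18508277 0.047     ]
 [0.44195343 0.36105935 0.047     ]
 [0.43693122 0.20570378 0.047     ]]
```

View pics/z.png

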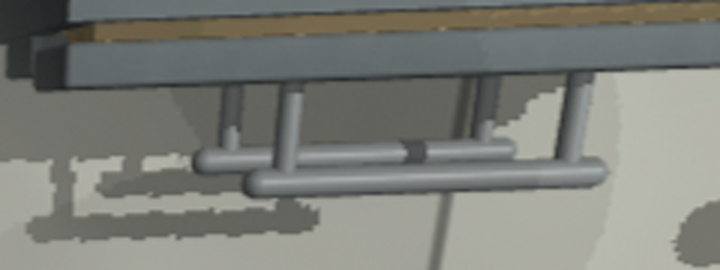

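Call:
step_arm([
  [[1,3.1,2,-4,0,0,0],[1,0,0,-6,0,0,0],[1,0,0,-6,0,0,0],[1,0,0,-6,0,0,0],[1,0,0,-5,0,0,0],[1,0,0,-3.1,0,0,0],[1,0,0,0,0,0,0],[-1,0,0,0,0,0,0],[-1,0,0,0,0,0,0],[-1,0,0,0,0,0,0],[-1,0,0,0,0,0,0]],
])

```text
clock: 3.5
tool_pos: [0.5317, 0.0121, 0.0283]
orientation: [-90.0, 0.1, -179.8]
force: [0.3, -2.6, 2.7]
opening: 0.0534
```

Call:
step_arm([
  [[-1,0,0,5,0,0,0],[-1,0,0,5,0,0,0],[-1,0,5,0,0,0,0],[-1,0,5.5,0,0,0,0],[-1,0,5.5,0,0,0,0],[-1,0,5.5,0,0,0,0],[-1,0,5,0,0,0,0],[-1,0,0,0,0,0,0],[-1,0,0,-4,0,0,0],[-1,0,0,-2.5,0,0,0],[-1,0,0,-0.9,0,0,0],[-1,0,0,0,0,0,0]],
])

```text
clock: 5.0
tool_pos: [0.5313, 0.2765, 0.0536]
orientation: [-90.0, -0.0, -179.8]
force: [-0.7, -1.0, 0.2]
opening: 0.0519
```

Call:
step_arm([
  [[-1,0,0,-0.2,0,0,0],[0.6,0,0,0,0,0,0],[0.6,0,0,0,0,0,0],[0.6,0,0,2,0,0,0],[0.6,0,0,5,0,0,0],[0.6,0,0,6,0,0,0],[0.6,0,0,6,0,0,0],[0.6,0,-4,5,0,0,0],[0.6,0,0,0,0,0,0]],
])

```text
clock: 6.12
tool_pos: [0.5329, 0.2373, 0.2963]
orientation: [-90.3, 0.4, -179.8]
force: [0.8, 0.9, 0.2]
opening: 0.0698
```

```bash
python3 - <<'E'
from h import *
import pickle
o=ctrl.get_obs(); print(o["clock"],o["tool_pos"],o["orientation"],o["joint_pos"].round(1))
c,im=shot("wrist","w3"); print(proj(c,[.532,.278,.083]))
pickle.dump(c,open("w3.p","wb"))
E
```

```text
6.125 [0.53291558 0.23734214 0.29631653] [ -90.30505221    0.44587495 -179.83564528] [ 43.3   9.5  -5.3   0.1 -74.7  46.9]
[[286.48772768 173.37105833]]
```

View pics/w3.png

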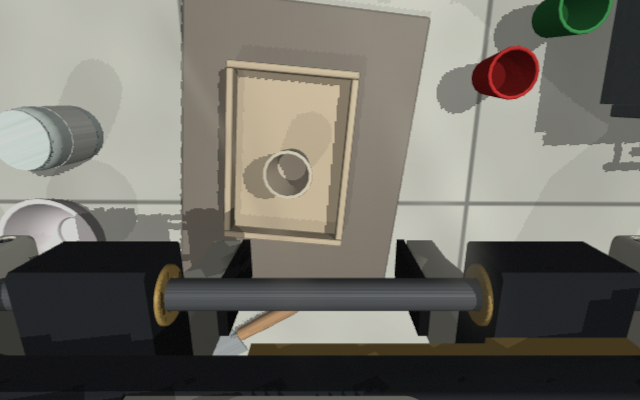

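Crucible stands in the tray at (288,174). Next is the drawer.

Call:
step_arm([
  [[-1,0,-6,0,0,0,0],[-1,0,-6,0,0,0,0],[-1,0,-6,0,0,0,0],[-1,0,-6,0,0,0,0],[-1,0,-6,0,0,0,0],[-1,0,-6,0,0,0,0],[-1,-1.5,-6,-3,0,0,0],[-1,-2,-4.4,-4,0,0,0],[-1,-1.5,-2,-2,0,0,2.2],[-1,0,0,0,0,0,0]],
])

```text
clock: 7.42
tool_pos: [0.4803, -0.241, 0.2006]
orientation: [-90.1, -0.3, -177.7]
force: [-0.5, 0.3, 0.8]
opening: 0.0006
```

```bash
python3 - <<'E'
from h import *
import pickle
o=ctrl.get_obs(); print(o["clock"],o["tool_pos"],o["orientation"],o["joint_pos"].round(1))
c,im=shot("wrist","w4"); print(proj(c,[.553,-.247,.091]))
pickle.dump(c,open("w4.p","wb"))
E
```

```text
7.425 [ 0.48031334 -0.24103959  0.2006157 ] [ -90.07418248   -0.29016098 -177.71846246] [ -5.8   8.9 -18.6  -0.  -62.8  98.1]
[[335.66923973 101.45974183]]
```

View pics/w4.png

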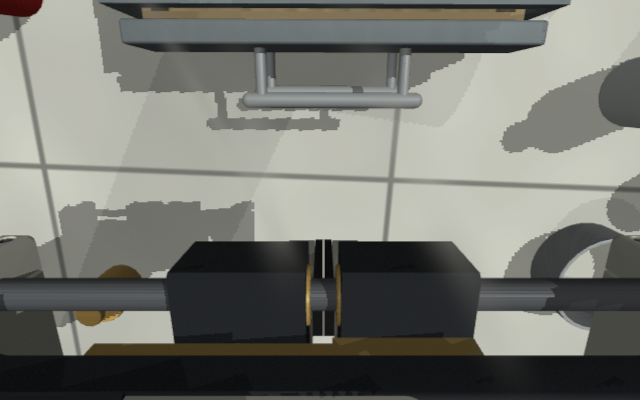

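The top handle bar runs (243,101)–(421,100), centre (332,100), and agrees with the estimate. I'll hook it with shut fingers from behind.

```bash
python3 - <<'E'
from h import *
import pickle; c=pickle.load(open("w4.p","rb"))
print(ray(c,[(243,101),(332,100.5),(421,100)],.0915), ray(c,[(130,43),(330,47),(545,50)],.111))
E
```

```text
[[ 0.55064545 -0.17957423  0.0915    ]
 [ 0.55357314 -0.24428396  0.0915    ]
 [ 0.55649556 -0.30887708  0.0915    ]] [[ 0.58437306 -0.11173842  0.111     ]
 [ 0.58709076 -0.24097974  0.111     ]
 [ 0.59079898 -0.38027944  0.111     ]]
```

Call:
step_arm([
  [[-1,4.7,-0.3,0,0,0,0],[-1,4.6,0,0,0,0,0],[-1,0,0,-4,0,0,0],[-1,0,0,-3,0,0,0],[-1,0,0,0,0,0,0],[-1,0,0,-2,0,0,0],[-1,0,0,-2,0,0,0],[-1,0,0,-1.5,0,0,0],[-1,0,0,0,0,0,0]],
])

```text
clock: 8.6
tool_pos: [0.5759, -0.243, 0.0783]
orientation: [-90.0, -0.0, -177.6]
force: [-0.6, -0.4, 0.1]
opening: 0.0004
```

Call:
step_arm([
  [[-1,-1,0,0,0,0,0],[-1,-2,-0.1,0,0,0,0],[-1,-2.5,-0.1,0,0,0,0],[-1,-2.5,-0.1,0,0,0,0],[-1,-2.5,-0.1,0,0,0,0],[-1,-2.5,-0.1,0,0,0,0],[-1,-2.5,-0.1,0,0,0,0],[-1,-2,-0.1,0,0,0,0],[-1,-1.5,-0.1,0,0,0,0],[-1,-0.8,0,0,0,0,0],[-1,-0.5,0,0,0,0,0],[-1,-0.3,0,0,0,0,0]],
])

```text
clock: 10.1
tool_pos: [0.3701, -0.2515, 0.0784]
orientation: [-90.0, 0.0, -177.6]
force: [1.4, 0.5, 0.9]
opening: 0.0005
```

Call:
step_arm([
  [[-1,-0.3,0,0,0,0,0],[-1,-0.3,0,0,0,0,0],[-1,-0.2,0,0,0,0,0],[-1,0,0,0,0,0,0]],
])

```text
clock: 10.6
tool_pos: [0.362, -0.2514, 0.0783]
orientation: [-90.0, 0.0, -177.6]
force: [2.9, -1.1, -0.9]
opening: 0.0
```

Call:
step_arm([
  [[-1,-0.3,0,0,0,0,0],[-1,-0.2,0,0,0,0,0],[-1,0,0,0,0,0,0]],
])

```text
clock: 10.98
tool_pos: [0.3619, -0.2515, 0.0789]
orientation: [-89.9, 0.5, -177.5]
force: [16.4, 1.5, -13.8]
opening: 0.0005
```

Call:
step_arm([
  [[-1,-0.2,0,0,0,0,0],[-1,-0.2,0,0,0,0,0],[-1,0,0,0,0,0,0]],
])

```text
clock: 11.35
tool_pos: [0.3618, -0.2516, 0.0795]
orientation: [-89.9, 0.9, -177.5]
force: [26.4, 2.2, -22.1]
opening: 0.0006
```

Call:
step_arm([
  [[-1,0.9,0,0,0,0,0],[-1,0.4,0,0,0,0,0],[-1,0,0,2,0,0,0],[-1,0,0,4,0,0,0],[0.3,1,0,6,0,0,0],[0.3,2,0,6,0,0,0],[0.3,0,0,6,0,0,0],[0.3,0,0,2,0,0,0],[0.3,0,0,0,0,0,0]],
])

```text
clock: 12.48
tool_pos: [0.3953, -0.2515, 0.3387]
orientation: [-90.0, 0.1, -177.6]
force: [-0.0, -0.0, -1.1]
opening: 0.0444
```

```bash
python3 - <<'E'
from h import *
import pickle
o=ctrl.get_obs(); print(o["clock"],o["tool_pos"],o["orientation"],o["joint_pos"].round(1))
c,im=shot("wrist","w5")
pickle.dump(c,open("w5.p","wb"))
E
```

```text
12.475 [ 0.39527709 -0.25149875  0.33871373] [-8.99797285e+01  9.61937085e-02 -1.77602457e+02] [ -8.3  -2.8 -13.1   0.  -79.6 100.7]
```

View pics/w5.png

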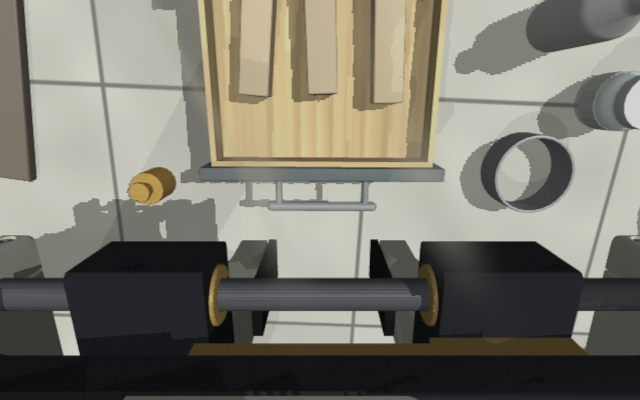

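Three props are in view, with near ends at about (254,93), (322,92) and (388,102). The handle is at (322,206), with the sieve at right.

```bash
python3 - <<'E'
from h import *
import pickle; c=pickle.load(open("w5.p","rb")); im=cv2.imread("pics/w5.png")
for n,l0,r0,l1,r1 in [("L",(247,4),(276,4),(241,90),(269,92)),("M",(308,4),(337,4),(308,90),(337,90)),("R",(376,4),(405,4),(373,100),(403,100))]:
    P=ray(c,[l0,r0,l1,r1],.104)[:,:2]; a=(P[0]+P[1])/2; b=(P[2]+P[3])/2; d=a-b
    print(n,"end",b.round(4),"yaw",np.degrees(np.arctan2(d[1],d[0])).round(1),"w",np.linalg.norm(P[0]-P[1]).round(4),np.linalg.norm(P[2]-P[3]).round(4), "centre",(b+d/np.linalg.norm(d)*.065).round(4))
print("front inner",ray(c,[(215,165),(435,165)],.111),"handle",ray(c,(322,206),.0915))
cv2.imwrite("pics/z2.png",cv2.resize(im[0:125,190:450],None,fx=3,fy=3,interpolation=2))
E
```

```text
L end [ 0.4748 -0.1755] yaw -5.1 w 0.0289 0.0297 centre [ 0.5396 -0.1813]
M end [ 0.4788 -0.2472] yaw 2.4 w 0.0289 0.0308 centre [ 0.5438 -0.2445]
R end [ 0.4715 -0.3176] yaw 3.8 w 0.0289 0.0321 centre [ 0.5364 -0.3134]
front inner [[ 0.39457907 -0.13172734  0.111     ]
 [ 0.40477284 -0.37468195  0.111     ]] handle [[ 0.34617371 -0.25203675  0.0915    ]]
```

View pics/z2.png

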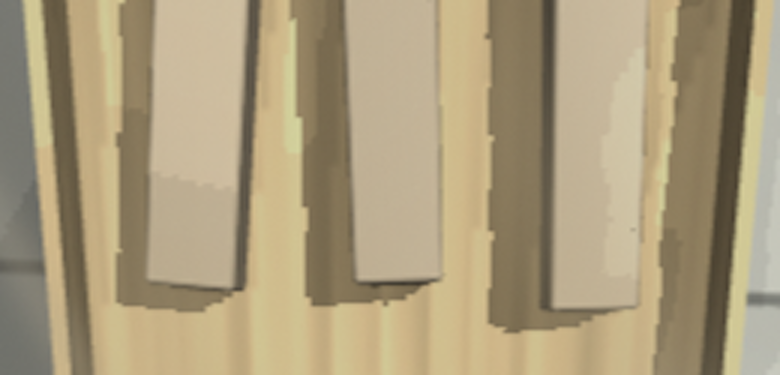

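```bash
python3 - <<'E'
from h import *
import pickle; c=pickle.load(open("w5.p","rb"))
q=lambda x,y:(190+x/3-.3,y/3-.3)
for n,l0,r0,l1,r1 in [("L",(154,0),(248,0),(148,278),(236,287)),("M",(345,0),(440,0),(356,280),(440,279)),("R",(553,0),(647,0),(550,307),(637,305))]:
    P=ray(c,[q(*l0),q(*r0),q(*l1),q(*r1)],.104)[:,:2]; a=(P[0]+P[1])/2; b=(P[2]+P[3])/2; d=a-b
    print(n,"end",b.round(4),"yaw",np.degrees(np.arctan2(d[1],d[0])).round(1),"w",np.linalg.norm(P[0]-P[1]).round(4),np.linalg.norm(P[2]-P[3]).round(4), "centre",(b+d/np.linalg.norm(d)*.065).round(4))
E
```

```text
L end [ 0.4718 -0.1741] yaw -2.6 w 0.0312 0.0312 centre [ 0.5368 -0.1771]
M end [ 0.4759 -0.2471] yaw 3.5 w 0.0315 0.0298 centre [ 0.5408 -0.2431]
R end [ 0.4698 -0.3173] yaw 4.0 w 0.0312 0.031 centre [ 0.5346 -0.3127]
```

Call:
step_arm([
  [[0.3,4.5,2.5,0,0,0,-5],[0.3,4.5,2.5,-3,-0.45,-10,0],[0.3,4.9,2.4,-5,-0.45,-10,0],[0.3,0,0,-5,-0.45,-10,0],[0.3,0,0,-4.9,0,0,0],[0.3,0,0,0,0,0,0],[0.3,0,0,-3,0,0,0],[0.3,0,0,-3,0,0,0],[0.3,0,0,-1.9,0,0,0],[0.3,0,0,0,0,0,0]],
])

```text
clock: 13.78
tool_pos: [0.5233, -0.1867, 0.1043]
orientation: [-89.6, 25.7, 177.3]
force: [-0.7, 0.3, -0.9]
opening: 0.0571
```

```bash
python3 - <<'E'
from h import *
o=ctrl.get_obs(); print(o["clock"],o["tool_pos"],o["orientation"],o["joint_pos"].round(1),o["force"])
E
```

```text
13.775 [ 0.52332798 -0.18672465  0.1042505 ] [-89.61117638  25.74475999 177.30703056] [  1.6   4.9 -50.   13.5  -9.7  72.8] [-0.69549543  0.32007907 -0.90751857]
```

Leaning the hand towards the robot runs into the wrist singularity, so I'll lean it 20° away instead and grip near the middle. The props then stand with their near end down.

Call:
step_arm([
  [[0,0,0,5,0,0,0],[0,0,0,5,0.4,9,0],[0,0,0,2,0.4,9,0],[0,0,0,0,0.4,9,0],[0,0,0,0,0.4,9,0],[0,0,0,0,0.4,9.7,0],[0,1,1,0,0,0,0],[0,0,0,0,0,0,0]],
])

```text
clock: 14.78
tool_pos: [0.5362, -0.1777, 0.21]
orientation: [-89.2, -17.2, 177.3]
force: [-0.4, -0.5, -0.1]
opening: 0.0438
```

```bash
python3 - <<'E'
from h import *
o=ctrl.get_obs(); print(o["clock"],o["tool_pos"],o["orientation"],o["joint_pos"].round(1),o["force"])
E
```

```text
14.775 [ 0.53621907 -0.17771001  0.21004926] [-89.21214489 -17.2447259  177.25304121] [  1.2  21.5  -2.2  -0.4 -83.6  86.2] [-0.35505574 -0.53844867 -0.10227057]
```

Call:
step_arm([
  [[0,-0.3,0,-5,0,2.5,0],[0,0,0,-3,0,0,0],[0,0,0,0,0,0,0],[0,0,0,-2,0,0,0],[0,0,0,-2,0,0,0],[0,0,0,-1.1,0,0,0],[0,0,0,0,0,0,0],[-1,0,0,0,0,0,0],[-1,0,0,0,0,0,0],[-1,0,0,0,0,0,0],[-1,0,0,0,0,0,0]],
])

```text
clock: 16.15
tool_pos: [0.5328, -0.1784, 0.0795]
orientation: [-89.0, -19.8, 177.1]
force: [-0.1, 2.5, 6.8]
opening: 0.0321
```

Call:
step_arm([
  [[-1,-0.5,0,1,0,0,0],[-1,-0.5,0,3,0,0,0],[-1,-0.5,0,5,0,0,0],[-1,0,0,5,0,0,0],[-1,0,3,5,0,0,0],[-1,-1,5,3,0,0,-5],[-1,-1,5,0,0,0,-10],[-1,-1,5,0,0,0,-10],[-1,-1,5,0,0,0,-10],[-1,-1,5,0,0,0,-10],[-1,-1,5,0,0,0,-10],[-1,0,0,0,0,0,0]],
])

```text
clock: 17.65
tool_pos: [0.4553, 0.1531, 0.2994]
orientation: [-89.1, -19.9, 122.2]
force: [-0.1, -0.8, -1.7]
opening: 0.0317
```

```bash
python3 - <<'E'
from h import *
o=ctrl.get_obs(); print(o["clock"],o["tool_pos"],o["orientation"],o["joint_pos"].round(1),o["force"],o["opening"])
E
```

```text
17.65 [0.45532623 0.1531003  0.29942463] [-89.10887865 -19.89333815 122.16228744] [ 25.    5.1  -4.7 -19.7 -84.   10.1] [-0.13827766 -0.78571693 -1.68930711] 0.03168385502042374
```

Call:
step_arm([
  [[-1,-1,2,1,0,0,-10],[-1,-1,2,1,0,0,-10],[-1,-1,2,0,0,0,-10],[-1,-1,2,0,0,0,-8.5],[-1,0,0,0,-9.94,1.1,0],[-1,0,0,0,-9.94,1.1,0],[-1,0,0,0,-9.94,1.1,0],[-1,0,0,0,-9.94,1.1,0],[-1,0,0,0,-9.94,1.1,0],[-1,0,0,0,0,0,0]],
])

```text
clock: 18.9
tool_pos: [0.4169, 0.2323, 0.3153]
orientation: [-88.8, 30.6, 83.9]
force: [-0.6, -0.1, -3.1]
opening: 0.0321
```

```bash
python3 - <<'E'
from h import *
o=ctrl.get_obs(); print(o["clock"],o["tool_pos"],o["orientation"],o["joint_pos"].round(1),o["force"],o["opening"])
E
```

```text
18.9 [0.41689013 0.23232733 0.31534657] [-88.8194995   30.63551614  83.87510692] [ 61.4  13.7  -8.4  10.2 -96.9 -69.3] [-0.61970959 -0.13190682 -3.10560861] 0.03209555001072781
```

Call:
step_arm([
  [[-1,0,0,0,-9.84,1.1,0],[-1,0,0,0,-9.84,1.1,0],[-1,0,0,0,-9.84,1.1,0],[-1,0,0,0,-9.84,1.1,0],[-1,0,0,0,0,0,0],[-1,0,0,0,0,0,0]],
])

```text
clock: 19.65
tool_pos: [0.4176, 0.2313, 0.3188]
orientation: [-89.1, 69.5, 83.5]
force: [0.2, -0.4, -1.7]
opening: 0.0321
```

```bash
cat >> h.py <<'E'
def state():
    o=ctrl.get_obs(); r=R.from_euler("xyz",o["orientation"],degrees=True).as_matrix()
    print(o["clock"],"tcp",o["tool_pos"].round(4),"rpy",o["orientation"].round(1),"q",o["joint_pos"].round(1),"F",o["force"].round(1),"op",o["opening"].round(4)); print("t",r[:,1].round(3),"jaw",r[:,2].round(3)); return o,r
E
python3 - <<'E'
from h import *
import pickle
state(); c,im=shot("wrist","w6"); c2,im2=shot("scene","s6")
cv2.imwrite("pics/v6.png",np.vstack([cv2.resize(im,(480,300)),cv2.resize(im2[60:360,200:],(440,300))[:, :440] if 0 else cv2.resize(im2,(480,300))]))
E
```

```text
Traceback (most recent call last):
  File "h.py", line 17, in state
    print(o["clock"],"tcp",o["tool_pos"].round(4),"rpy",o["orientation"].round(1),"q",o["joint_pos"].round(1),"F",o["force"].round(1),"op",o["opening"].round(4)); print("t",r[:,1].round(3),"jaw",r[:,2].round(3)); return o,r
                                                                                                                                           ^^^^^^^^^^^^^^^^^^
AttributeError: 'float' object has no attribute 'round'
```

Call:
step_arm([
  [[-1,-1,-1.7,-5,0,0,0],[-1,-1,-1.7,-5,0,0,0],[-1,-1,-1.8,-5,0,0,0],[-1,0,0,-4,0,0,0],[-1,0,0,-2.5,0,0,0],[-1,0,0,-1,0,0,0],[-1,0,0,0,0,0,0]],
])

```text
clock: 20.52
tool_pos: [0.3876, 0.18, 0.0942]
orientation: [-89.2, 69.5, 83.4]
force: [0.9, -0.6, -1.7]
opening: 0.0315
```

```bash
sed -i 's/o\["opening"\].round(4)/round(o["opening"],4)/' h.py; python3 - <<'E'
from h import *
state(); c,im=shot("wrist","w6"); c2,im2=shot("scene","s6"); c3,im3=shot("top","t6")
print(proj(c2,[.389,.188,.08]),proj(c3,[.389,.188,.08]))
u,v=proj(c2,[.389,.188,.08])[0].astype(int)
a=cv2.resize(im2[v-60:v+60,u-70:u+70],None,fx=3.5,fy=3.5,interpolation=2)
cv2.imwrite("pics/v6.png",np.hstack([cv2.resize(a,(350,300)),cv2.resize(im,(450,300))]))
E
```

```text
20.525 tcp [0.3876 0.18   0.0942] rpy [-89.2  69.5  83.4] q [ 66.5  44.6 -20.9  15.1 -93.2 -83.1] F [ 0.9 -0.6 -1.7] op 0.0315
t [-0.12  -0.929 -0.35 ] jaw [-0.992  0.127  0.005]
[[398.96424426 205.29286366]] [[267.42876962 221.08006582]]
```

View pics/v6.png

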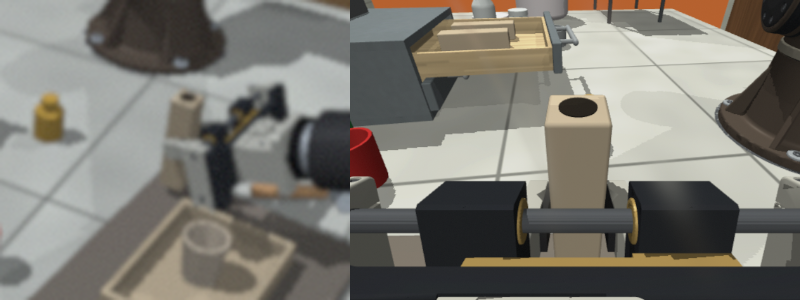

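The prop is held upright over the near-right corner; in the wrist view its bore is at (578,107).

Call:
step_arm([
  [[-1,0,0,-0.8,0,0,0],[-1,0,0,-0.4,0,0,0],[-1,0,0,-0.2,0,0,0],[-1,0,0,0,0,0,0]],
])

```text
clock: 21.18
tool_pos: [0.3871, 0.1794, 0.0791]
orientation: [-89.1, 69.8, 83.6]
force: [-0.3, 0.5, -2.1]
opening: 0.0321
```

Call:
step_arm([
  [[-1,0,0,-0.2,0,0,0],[-1,0,0,-0.2,0,0,0],[-1,0,0,0,0,0,0]],
])

```text
clock: 21.55
tool_pos: [0.3873, 0.1796, 0.0785]
orientation: [-89.2, 70.0, 83.6]
force: [-2.9, 6.3, 15.8]
opening: 0.0321
```

Call:
step_arm([
  [[-1,0,0,0.15,0,0,0],[-1,0,0,0,0,0,0],[-0.15,0,0,0,0,0,0],[0,0,0,0,0,0,0],[0,0,0,0,0,0,0],[0,0.12,0.93,0.35,0,0,0],[0,0.3,2.3,0.9,0,0,0],[0,0.5,3.7,1.4,0,0,0],[0,0.5,3.7,3,0,0,0],[0,0,0,0,0,0,0]],
])

```text
clock: 22.8
tool_pos: [0.4023, 0.2892, 0.1344]
orientation: [-89.4, 69.5, 83.4]
force: [-1.1, -0.6, -0.5]
opening: 0.0438
```

```bash
python3 - <<'E'
from h import *
state(); c,im=shot("wrist","w7"); c2,im2=shot("scene","s7")
u,v=proj(c2,[.389,.188,.08])[0].astype(int)
a=cv2.resize(im2[v-60:v+60,u-70:u+70],(350,300),interpolation=2)
cv2.imwrite("pics/v7.png",np.hstack([a,cv2.resize(im,(450,300))]))
E
```

```text
22.8 tcp [0.4023 0.2892 0.1344] rpy [-89.4  69.5  83.4] q [  68.9   47.1   -5.5   13.5 -105.9  -81.1] F [-1.1 -0.6 -0.5] op 0.0438
t [-0.117 -0.929 -0.351] jaw [-0.992  0.124  0.003]
```

View pics/v7.png

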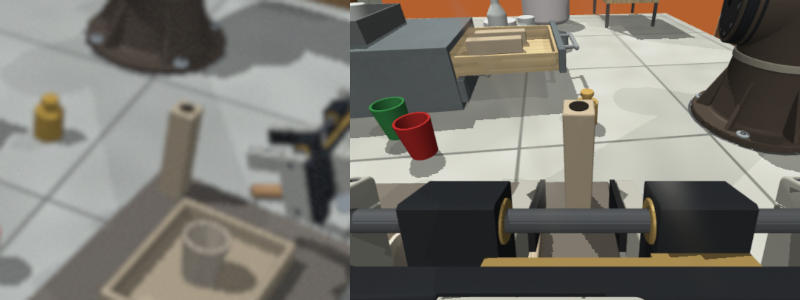

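Prop 1 stands at the near-right corner (scene crop (185,150)), with the crucible in the tray. I'll go back for the middle prop.

Call:
step_arm([
  [[0,0,0,6,0,0,0],[0,0,0,6,0,0,0],[0,0,0,6,0,0,0],[0,0,0,0,9.94,-1.1,0],[0,0,0,0,9.94,-1.1,0],[0,0,0,0,9.94,-1.1,0],[0,0,0,0,9.94,-1.1,0],[0,0,0,0,9.94,-1.1,0],[0,0,0,0,9.94,-1.1,0],[0,0,0,0,9.94,-1.1,0],[0,0,0,0,9.94,-1.1,0],[0,0,0,0,9.94,-1.1,0]],
])

```text
clock: 24.4
tool_pos: [0.4006, 0.285, 0.3132]
orientation: [-89.0, -20.6, 83.7]
force: [0.4, -0.7, -1.8]
opening: 0.0439
```

Call:
step_arm([
  [[0,1.2,-5,0,0,0,5],[0,1.2,-5,0,0,0,10],[0,1.2,-5,0,0,0,10],[0,1.2,-5,0,0,0,10],[0,1.2,-5,0,0,0,10],[0,1.2,-5,0,0,0,10],[0,1.2,-5,0,0,0,10],[0,1.2,-5,0,0,0,10],[0,1.2,-5,0,0,0,10],[0,1.2,-5,0,0,0,10],[0,1.5,-3.3,0,0,0,5],[0,0,0,0,0,0,0]],
])

```text
clock: 25.9
tool_pos: [0.5338, -0.2396, 0.3108]
orientation: [-89.0, -20.3, -178.3]
force: [0.1, 0.8, -0.5]
opening: 0.0436
```

```bash
python3 - <<'E'
from h import *
c2=cam("scene"); u,v=proj(c2,[.389,.188,.08])[0].astype(int); p=ray(c2,(u-70+186/2.5,v-60+107/2.5),.145)[0]; q=ray(c2,(u-70+178/2.5,v-60+192/2.5),.015)[0]
B=R.from_euler("z",-6.3,degrees=True).as_matrix()[:2,:2]; print(p,q,B.T@(p[:2]-[.532,.276]))
state(); c,im=shot("wrist","w8")
pts=np.array([[.4759,-.2471,.104],[.5,-.2456,.104]]); print(proj(c,pts))
import pickle; pickle.dump(c,open("w8.p","wb"))
E
```

```text
[0.38563986 0.18872388 0.145     ] [0.38660159 0.19705738 0.015     ] [-0.13589908 -0.10280979]
25.9 tcp [ 0.5338 -0.2396  0.3108] rpy [ -89.   -20.3 -178.3] q [ -3.2  21.7   9.    2.7 -97.5  95. ] F [ 0.1  0.8 -0.5] op 0.0436
t [-0.347 -0.028 -0.938] jaw [ 0.036 -0.999  0.016]
[[325.27990492 154.68382124]
 [324.74857832 133.83303967]]
```

Call:
step_arm([
  [[0,0.35,-0.4,-5,0,0,1.8],[0,0,0,-5,0,0,0],[0,0,0,-4,0,0,0],[0,0,0,-3,0,0,0],[0,0,0,-2,0,0,0],[0,0,0,-2,0,0,0],[0,0,0,-1.2,0,0,0],[0,0,0,-0.7,0,0,0],[0,0,0,0,0,0,0]],
])

```text
clock: 27.08
tool_pos: [0.5379, -0.242, 0.084]
orientation: [-89.0, -20.1, -176.4]
force: [-0.1, 0.2, 0.6]
opening: 0.0439
```

Call:
step_arm([
  [[0,0,-0.1,-0.4,0,0,0],[0,0,0,0,0,0,0],[-1,0,0,0,0,0,0],[-1,0,0,0,0,0,0],[-1,0,0,0,0,0,0],[-1,0,0,0,0,0,0]],
])

```text
clock: 27.82
tool_pos: [0.5381, -0.2434, 0.0803]
orientation: [-89.0, -20.1, -176.4]
force: [-0.0, -1.2, 2.3]
opening: 0.0318
```

Call:
step_arm([
  [[-1,-0.5,0,1,0,0,0],[-1,-0.5,0,3,0,0,0],[-1,-0.5,0,5,0,0,0],[-1,0,0,5,0,0,0],[-1,0,3,5,0,0,0],[-1,0,5,5,0,0,-5],[-1,0,5,2,0,0,-10],[-1,0,5,0,0,0,-10],[-1,0,5,0,0,0,-10],[-1,0,5,0,0,0,-10],[-1,0,5,0,0,0,-10],[-1,0,0,0,0,0,0]],
])

```text
clock: 29.32
tool_pos: [0.5219, 0.0831, 0.3352]
orientation: [-89.1, -20.1, 128.7]
force: [0.2, -0.8, -3.5]
opening: 0.0316
```

```bash
python3 - <<'E'
from h import *
state()
E
```

```text
29.325 tcp [0.5219 0.0831 0.3352] rpy [-89.1 -20.1 128.7] q [ 16.1  11.8   7.1 -18.2 -94.   22.9] F [ 0.2 -0.8 -3.5] op 0.0316
t [-0.227  0.259 -0.939] jaw [-0.777 -0.629  0.015]
```

Call:
step_arm([
  [[-1,1.5,1.5,0,0,0,-9],[-1,1.5,1.5,0,0,0,-9],[-1,1.5,1.5,0,0,0,-9],[-1,1.5,1.5,0,0,0,-9],[-1,1.5,1.5,0,0,0,-9],[-1,0,0,0,-9.94,1.1,0],[-1,0,0,0,-9.94,1.1,0],[-1,0,0,0,-9.94,1.1,0],[-1,0,0,0,-9.94,1.1,0],[-1,0,0,0,-9.94,1.1,0],[-1,0,0,0,0,0,0]],
])

```text
clock: 30.7
tool_pos: [0.5973, 0.1575, 0.3304]
orientation: [-88.6, 30.3, 84.0]
force: [0.0, -1.1, -3.5]
opening: 0.0318
```

Call:
step_arm([
  [[-1,0,0,0,-9.94,1.1,0],[-1,0,0,0,-9.94,1.1,0],[-1,0,0,0,-9.94,1.1,0],[-1,0,0,0,-9.94,1.1,0],[-1,0,0,0,0,0,0],[-1,0,0,0,0,0,0]],
])

```text
clock: 31.45
tool_pos: [0.5985, 0.1555, 0.3348]
orientation: [-89.2, 69.7, 83.4]
force: [1.0, 0.0, -1.2]
opening: 0.0321
```

```bash
python3 - <<'E'
from h import *
state()
E
```

```text
31.45 tcp [0.5985 0.1555 0.3348] rpy [-89.2  69.7  83.4] q [ 4.940e+01  3.850e+01  1.000e-01  3.410e+01 -1.135e+02 -6.180e+01] F [ 1.   0.  -1.2] op 0.0321
t [-0.121 -0.93  -0.347] jaw [-0.992  0.127  0.005]
```

Call:
step_arm([
  [[-1,2.7,-0.3,-3,0,0,0],[-1,2.6,-0.3,-5,0,0,0],[-1,0,0,-5,0,0,0],[-1,0,0,-5,0,0,0],[-1,0,0,-4,0,0,0],[-1,0,0,-2,0,0,0],[-1,0,0,-0.8,0,0,0],[-1,0,0,0,0,0,0]],
])

```text
clock: 32.45
tool_pos: [0.6522, 0.15, 0.0912]
orientation: [-89.6, 69.9, 83.1]
force: [-1.1, -3.1, 8.2]
opening: 0.0319
```

Call:
step_arm([
  [[-1,0,0,-0.3,0,0,0],[-1,0,0,-0.3,0,0,0],[-1,0,0,0,0,0,0]],
])

```text
clock: 32.83
tool_pos: [0.6528, 0.1496, 0.0905]
orientation: [-89.8, 70.1, 82.9]
force: [-0.0, -6.4, 29.0]
opening: 0.0318
```

Call:
step_arm([
  [[-1,0,0,0.6,0,0,0],[-1,0,0,0.4,0,0,0],[-1,0,0,0,0,0,0]],
])

```text
clock: 33.2
tool_pos: [0.6517, 0.1504, 0.0916]
orientation: [-89.5, 69.8, 83.2]
force: [1.2, 0.1, 2.9]
opening: 0.032
```

```bash
python3 - <<'E'
from h import *
state(); c,im=shot("wrist","w9"); c2,im2=shot("scene","s9")
u,v=proj(c2,[.652,.158,.08])[0].astype(int); print(u,v)
a=cv2.resize(im2[v-75:v+75,u-75:u+75],(400,400),interpolation=2)
cv2.imwrite("pics/v9.png",np.hstack([a,cv2.resize(im[:250,120:520],(400,250)) if 0 else cv2.resize(im,(400,400))[:, :]]))
E
```

```text
33.2 tcp [0.6517 0.1504 0.0916] rpy [-89.5  69.8  83.2] q [ 46.4  55.   -0.5  34.1 -98.3 -70. ] F [1.2 0.1 2.9] op 0.032
t [-0.12  -0.931 -0.346] jaw [-0.992  0.126  0.003]
352 250
```

View pics/v9.png

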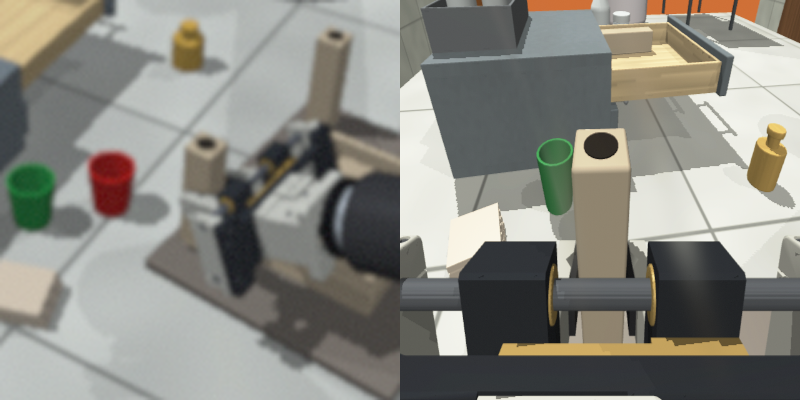

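```bash
python3 - <<'E'
from h import *
cs=cam("scene"); cw=cam("wrist")
a=np.array([352-75+206*.375,250-75+142*.375]); b=np.array([(600-400)*1.6,145.])
P=[c[1]@np.c_[c[2],c[3]] for c in (cs,cw)]
X=cv2.triangulatePoints(P[0],P[1],a,b).ravel(); print("bore",X[:3]/X[3], a, b)
for z in(.145,.157): print(ray(cs,a,z),ray(cw,b,z))
# lower finger/prop base: shelf corner B
print("shelf corner scene", ray(cs,(352-75+147*.375,250-75+262*.375),.015))
E
```

```text
bore [0.6543091  0.15977193 0.15892231] [354.25 228.25] [320. 145.]
[[0.63759695 0.15211915 0.145     ]] [[0.65191332 0.13515179 0.145     ]]
[[0.65084293 0.15811748 0.157     ]] [[0.65464213 0.15801296 0.157     ]]
shelf corner scene [[0.70018832 0.12453979 0.015     ]]
```

```bash
python3 - <<'E'
from h import *
im2=cv2.imread("pics/s9.png"); c3,im3=shot("top","t9")
cs=cam("scene"); print("cruc scene",proj(cs,[.532,.278,.083]),"top",proj(c3,[.532,.278,.083]))
cv2.imwrite("pics/v10.png",np.vstack([cv2.resize(im2[100:350,300:640],(680,340*250//340+50),interpolation=2)[:, :],cv2.resize(im3[130:260,180:380],(680,300)[:2],interpolation=2)]))
E
```

```text
cruc scene [[410.04743928 240.0236958 ]] top [[245.55455891 184.13085022]]
```

View pics/v10.png

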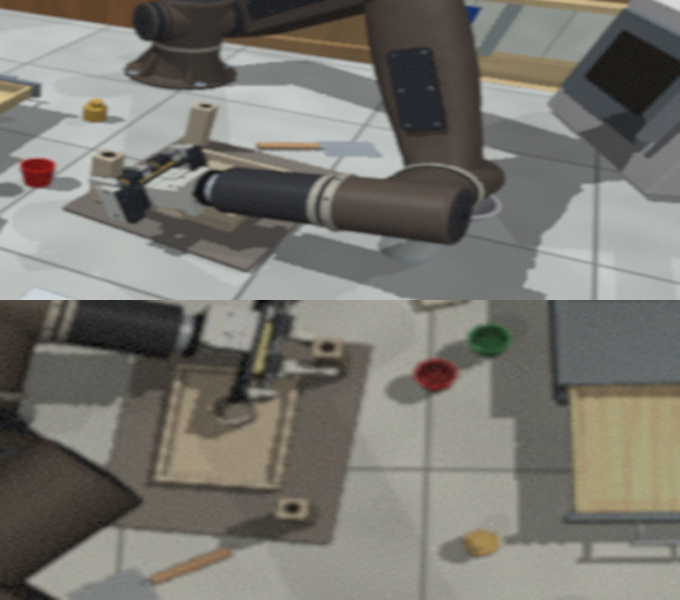

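The lift stall has a cause. The prop is still 13 mm above the shelf, and the top view has the crucible at about (249,177), some 3 cm from where I set it down, so it was knocked and now sits under the gripper body. I'll lift, take this prop to the far-left-near corner with the hand clear of the tray, and mend the crucible afterwards.

Call:
step_arm([
  [[-1,0,0,3,0,0,0],[-1,0,0,6,0,0,0],[-1,0,0,6,0,0,0],[-1,0,0,6,0,0,0],[-1,-4,4,1,0,0,5],[-1,-4,4,0,0,0,5],[-1,-4,4,0,0,0,5],[-1,-4,4,0,0,0,5],[-1,-4,4,0,0,0,5],[-1,-4,4,0,0,0,5],[-1,0,0,0,0,0,0],[-1,0,0,0,0,0,0]],
])

```text
clock: 34.85
tool_pos: [0.4105, 0.3902, 0.3108]
orientation: [-89.2, 69.8, 113.5]
force: [0.4, 0.2, -1.9]
opening: 0.0322
```

```bash
python3 - <<'E'
from h import *
state(); c3,im3=shot("top","t10"); c,im=shot("scene","s10")
# jar shift & crucible check by difference against t0
t0=cv2.imread("pics/top0.png")
cv2.imwrite("pics/v11.png",np.hstack([cv2.resize(im3[130:260,180:330],(390,338),interpolation=2),cv2.resize(im[160:330,330:560],(400,338))]))
E
```

```text
34.85 tcp [0.4105 0.3902 0.3108] rpy [-89.2  69.8 113.5] q [  81.5   35.2   -8.6   31.2 -109.9  -66.3] F [ 0.4  0.2 -1.9] op 0.0322
t [ 0.362 -0.866 -0.344] jaw [-0.922 -0.387  0.005]
```

View pics/v11.png

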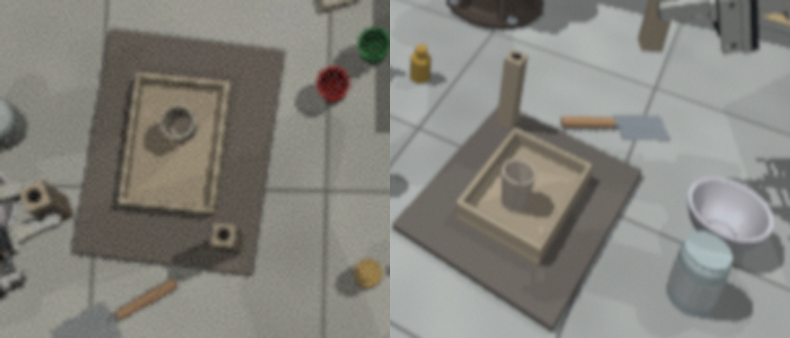

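Crucible is upright at top crop (179,122) and has moved +x inside the tray. The tray, jar and mortar are unmoved. I'll place the prop at this corner.

Call:
step_arm([
  [[-1,-0.2,0,-5,0,0,0],[-1,0,0,-5,0,0,0],[-1,0,0,-5,0,0,0],[-1,0,0,-4,0,0,0],[-1,0,0,-2,0,0,0],[-1,0,0,-1,0,0,0],[-1,0,0,-0.4,0,0,0],[-1,0,0,0,0,0,0]],
])

```text
clock: 35.95
tool_pos: [0.4093, 0.3904, 0.087]
orientation: [-89.3, 69.8, 113.4]
force: [0.5, -0.2, -2.5]
opening: 0.0319
```

Call:
step_arm([
  [[-1,0,0,-0.3,0,0,0],[-1,0,0,-0.2,0,0,0],[-1,0,0,0,0,0,0]],
])

```text
clock: 36.33
tool_pos: [0.409, 0.39, 0.0813]
orientation: [-89.2, 69.9, 113.5]
force: [0.0, -0.4, -2.4]
opening: 0.0316
```

```bash
python3 - <<'E'
from h import *
c=cam("top"); print("cruc",ray(c,(180+179/2.6,130+122/2.6),.083)); state()
E
```

```text
cruc [[0.56091506 0.26637851 0.083     ]]
36.325 tcp [0.409  0.39   0.0813] rpy [-89.2  69.9 113.5] q [ 81.9  50.  -13.7  28.7 -92.9 -76.6] F [ 0.  -0.4 -2.4] op 0.0316
t [ 0.361 -0.867 -0.344] jaw [-0.922 -0.386  0.005]
```

Call:
step_arm([
  [[-1,0,0,-0.2,0,0,0],[-1,0,0,-0.2,0,0,0],[-1,0,0,0,0,0,0]],
])

```text
clock: 36.7
tool_pos: [0.409, 0.3901, 0.0798]
orientation: [-89.3, 70.1, 113.4]
force: [-4.5, 0.8, 9.7]
opening: 0.0317
```

Call:
step_arm([
  [[-1,0,0,-0.2,0,0,0],[-1,0,0,0,0,0,0]],
])

```text
clock: 36.95
tool_pos: [0.4089, 0.3901, 0.0797]
orientation: [-89.4, 70.3, 113.4]
force: [-6.4, 1.3, 18.0]
opening: 0.0315
```

Call:
step_arm([
  [[-1,0,0,0.15,0,0,0],[-1,0,0,0,0,0,0],[-0.15,0,0,0,0,0,0],[0,0,0,0,0,0,0],[0,0,0,0,0,0,0],[0,-0.36,0.87,0.35,0,0,0],[0,-0.9,2.1,0.85,0,0,0],[0,-1.4,3.5,1.4,0,0,0],[0,-1.2,2.8,3,0,0,0],[0,0,0,6,0,0,0],[0,0,0,6,0,0,0],[0,0,0,6,0,0,0]],
])

```text
clock: 38.45
tool_pos: [0.37, 0.4831, 0.3148]
orientation: [-89.2, 69.9, 113.5]
force: [0.6, 1.0, -0.2]
opening: 0.0436
```

```bash
python3 - <<'E'
from h import *
state(); shot("scene","s11"); shot("top","t11"); c=cam("scene"); im=cv2.imread("pics/s11.png")
# dark bore of C prop near predicted
for n,p in [("C",[.405,.3987,.145]),("D",[.386,.189,.145])]:
    u,v=proj(c,p)[0]; x0,y0=int(u)-14,int(v)-14; g=cv2.cvtColor(im[y0:y0+28,x0:x0+28],6); print(n,(u,v),"min",g.min())
    k=(g<g.min()+25).astype(np.uint8); q=max(cv2.findContours(k,0,1)[0],key=cv2.contourArea).reshape(-1,2); m=q.mean(0)+[x0,y0]; print(m, len(q), ray(c,m,.145))
E
```

```text
38.45 tcp [0.37   0.4831 0.3148] rpy [-89.2  69.9 113.5] q [  85.4   41.7    4.8   29.  -117.5  -65.3] F [ 0.6  1.  -0.2] op 0.0436
t [ 0.362 -0.867 -0.343] jaw [-0.922 -0.387  0.005]
C (np.float64(470.2287041894058), np.float64(213.05984930702755)) min 50
[469.71428571 212.42857143] 7 [[0.40277468 0.39674047 0.145     ]]
D (np.float64(402.4413102755675), np.float64(187.88130668388152)) min 53
[402.5        187.66666667] 6 [[0.38477188 0.18871021 0.145     ]]
```

Both props stand where intended (bores found at the 145 mm plane). Next I move the crucible to the tray's near end so the hand has room at the third corner.

Call:
step_arm([
  [[0.6,0,0,0,9.17,3.99,0],[0.6,0,0,0,9.17,3.99,0],[0.6,0,0,0,9.17,3.99,0],[0.6,0,0,0,9.17,3.99,0],[0.6,2,-2,0,9.17,3.99,0],[0.6,2,-2,0,9.17,3.99,0],[0.6,2,-2,0,9.17,3.99,0],[0.6,3,-3,0,0,0,10],[0.6,3,-3,0,0,0,10],[0.6,3,-3,0,0,0,10],[0.6,2,-3,0,0,0,10],[0.6,0,0,0,0,0,10]],
])

```text
clock: 40.05
tool_pos: [0.5416, 0.3009, 0.313]
orientation: [-89.1, -0.1, 163.7]
force: [1.0, -0.1, -0.1]
opening: 0.0701
```

Call:
step_arm([
  [[0.6,0,0,0,0,0,10],[0.6,0,0,0,0,0,6.5],[0.6,0,0,0,0,0,0]],
])

```text
clock: 40.42
tool_pos: [0.5404, 0.3029, 0.313]
orientation: [-89.2, -0.1, 180.0]
force: [0.2, 0.3, 0.2]
opening: 0.0703
```

```bash
python3 - <<'E'
from h import *
import pickle
state(); c,im=shot("wrist","w12"); u,v=proj(c,[.561,.266,.083])[0]; print(u,v)
hs=cv2.cvtColor(im,cv2.COLOR_BGR2GRAY); x0,y0=int(u)-45,max(int(v)-45,0); s=cv2.medianBlur(hs[y0:y0+90,x0:x0+90],3)
C=cv2.HoughCircles(s,cv2.HOUGH_GRADIENT,1,100,param1=80,param2=12,minRadius=19,maxRadius=32); print(C)
if C is not None: print(ray(c,C[0,0,:2]+[x0,y0],.083))
cv2.imwrite("pics/v12.png",im)
E
```

```text
40.425 tcp [0.5404 0.3029 0.313 ] rpy [-8.92e+01 -1.00e-01  1.80e+02] q [ 47.6  13.3   1.5   0.5 -78.9  42.3] F [0.2 0.3 0.2] op 0.0703
t [-0.002 -0.014 -1.   ] jaw [-0.    -1.     0.014]
353.92587238936113 149.20153094872876
[[[39.5 38.5 22.9]]]
[[0.56834204 0.27321209 0.083     ]]
```

Call:
step_arm([
  [[0.6,2.6,-3.1,-5,0,0,0],[0.6,0,0,-6,0,0,0],[0.6,0,0,-6,0,0,0],[0.6,0,0,-5,0,0,0],[0.6,0,0,-3,0,0,0],[0.6,0,0,-1,0,0,0],[0.6,0,0,0,0,0,0],[-1,0,0,0,0,0,0],[-1,0,0,0,0,0,0],[-1,0,0,0,0,0,0],[-1,0,0,0,0,0,0]],
])

```text
clock: 41.85
tool_pos: [0.5665, 0.2728, 0.0555]
orientation: [-89.2, 0.0, -180.0]
force: [0.5, -1.7, 6.6]
opening: 0.0522
```

Call:
step_arm([
  [[-1,0,0,3,0,0,0],[-1,0,0,3,0,0,0],[-1,-4,0.5,0,0,0,0],[-1,-4,0.5,0,0,0,0],[-1,0,0,0,0,0,0],[-1,0,0,-3,0,0,0],[-1,0,0,-2,0,0,0],[-1,0,0,-0.9,0,0,0],[-1,0,0,0,0,0,0]],
])

```text
clock: 42.98
tool_pos: [0.4864, 0.2824, 0.0554]
orientation: [-89.1, -0.1, -180.0]
force: [-0.2, 0.1, -2.3]
opening: 0.0523
```

Call:
step_arm([
  [[-1,0,0,-0.15,0,0,0],[0.5,0,0,0,0,0,0],[0.5,0,0,0,0,0,0],[0.5,0,0,2,0,0,0],[0.5,0,0,5,0,0,0],[0.5,0,0,6,0,0,0],[0,0,0,6,0,0,0],[0,0,0,6,0,0,0],[0,0,-6,0,0,0,0],[0,0,-6,0,0,0,0],[0,0,-6,0,0,0,0],[0,0,-6,0,0,0,0]],
])

```text
clock: 44.48
tool_pos: [0.4855, 0.041, 0.3039]
orientation: [-89.2, -0.0, -179.9]
force: [1.6, -0.5, 0.1]
opening: 0.044
```

Call:
step_arm([
  [[0,0,-6,0,0,0,0],[0,0,-6,0,0,0,0],[0,0,-6,0,0,0,0],[0,1,-6,0,-0.7,10,0],[0,1.5,-6,0,-0.7,10,0],[0,2,-5,0,0,0,4],[0,0,-0.5,0,0,0,0],[0,0,0,0,0,0,0]],
])

```text
clock: 45.48
tool_pos: [0.5306, -0.3126, 0.3031]
orientation: [-87.7, -20.1, -176.3]
force: [-0.3, -0.2, 0.4]
opening: 0.0436
```

```bash
python3 - <<'E'
from h import *
import pickle
state(); c,im=shot("wrist","w13"); t,im3=shot("top","t13")
for n,p,cc in [("R end",[.4698,-.3173,.104],c),("handle",[.346,-.252,.0915],t)]: print(n,proj(cc,p))
g=cv2.cvtColor(im,6); u,v=proj(c,[.49,-.316,.104])[0].astype(int); r=cv2.GaussianBlur(g,(3,3),0)[v-1:v+2].mean(0); d=np.diff(r); 
print("row",v,"exp edges",proj(c,[[.49,-.332,.104],[.49,-.300,.104]])[:,0], [(i,round(d[i],1)) for i in range(u-60,u+60) if abs(d[i])>5])
E
```

```text
45.475 tcp [ 0.5306 -0.3126  0.3031] rpy [ -87.7  -20.1 -176.3] q [ -8.3  23.5   9.3   6.4 -95.1 101.9] F [-0.3 -0.2  0.4] op 0.0436
t [-0.341 -0.062 -0.938] jaw [ 0.078 -0.996  0.037]
R end [[316.170011   161.43574161]]
handle [[381.76331696 233.79971877]]
row 144 exp edges [331.93011172 300.3873786 ] [(263, np.float64(5.7)), (282, np.float64(-8.0)), (283, np.float64(-26.7)), (284, np.float64(-30.3)), (285, np.float64(-11.0)), (300, np.float64(11.3)), (301, np.float64(26.0)), (302, np.float64(20.7)), (303, np.float64(6.0)), (332, np.float64(9.3)), (333, np.float64(7.0)), (341, np.float64(-5.3)), (342, np.float64(-23.7)), (343, np.float64(-30.7)), (344, np.float64(-15.7)), (358, np.float64(-16.0)), (359, np.float64(-20.0)), (360, np.float64(-9.3)), (362, np.float64(14.0)), (363, np.float64(38.7)), (364, np.float64(44.7)), (365, np.float64(21.7))]
```

The prop's edges match the estimate, so I descend and grip.

Call:
step_arm([
  [[0,0,0,-5,2.1,0.15,0],[0,0,0,-5,0,0,0],[0,0,0,-4,0,0,0],[0,0,0,-3,0,0,0],[0,0,0,-2,0,0,0],[0,0,0,-2,0,0,0],[0,0,0,-1,0,0,0],[0,0,0,-0.4,0,0,0],[0,0,0,0,0,0,0],[0,0,0,0,0,0,0]],
])

```text
clock: 46.82
tool_pos: [0.5312, -0.3127, 0.0803]
orientation: [-89.9, -20.0, -175.5]
force: [0.9, 0.2, -1.0]
opening: 0.044
```

Call:
step_arm([
  [[-1,0,0,0,0,0,0],[-1,0,0,0,0,0,0],[-1,0,0,0,0,0,0],[-1,0,0,0,0,0,0],[-1,-0.5,0,1,0,0,0],[-1,-0.5,0,3,0,0,0],[-1,-0.5,0,5,0,0,0],[-1,0,0,5,0,0,0],[-1,0,3,5,0,0,0],[-1,0,5,5,0,0,-5],[-1,0,5,2,0,0,-10],[-1,0,5,0,0,0,-10]],
])

```text
clock: 48.32
tool_pos: [0.5158, -0.1366, 0.3359]
orientation: [-90.0, -19.9, 159.2]
force: [0.6, -0.1, -3.7]
opening: 0.0318
```

Call:
step_arm([
  [[-1,0,5,0,0,0,-10],[-1,0,5,0,0,0,-10],[-1,1.5,5,0,0,0,-10],[-1,1.5,5,0,0,0,-10],[-1,1.5,5,0,0,0,-10],[-1,1.5,4,0,0,0,-10],[-1,1.5,0,0,0,0,-10],[-1,0,0,0,0,0,-6],[-1,0,0,0,0,0,0]],
])

```text
clock: 49.45
tool_pos: [0.5894, 0.1517, 0.3342]
orientation: [-89.9, -20.1, 83.6]
force: [-0.6, 0.1, -1.2]
opening: 0.0318
```

```bash
python3 - <<'E'
from h import *
state()
E
```

```text
49.45 tcp [0.5894 0.1517 0.3342] rpy [-89.9 -20.1  83.6] q [ 20.7   8.7   3.2 -18.4 -75.9 -23.9] F [-0.6  0.1 -1.2] op 0.0318
t [ 0.037  0.342 -0.939] jaw [-0.994  0.111  0.001]
```

Call:
step_arm([
  [[-1,0.8,0,0,-9.94,1.1,0],[-1,0.8,0,0,-9.94,1.1,0],[-1,0.8,0,0,-9.94,1.1,0],[-1,0.8,0,0,-9.94,1.1,0],[-1,0.8,0,0,-9.94,1.1,0],[-1,0.8,0,0,-9.94,1.1,0],[-1,0.8,0,0,-9.94,1.1,0],[-1,0.8,0,0,-9.94,1.1,0],[-1,0.8,0,0,-9.94,1.1,0],[-1,0,0,0,0,0,0],[-1,0,0,0,0,0,0]],
])

```text
clock: 50.82
tool_pos: [0.663, 0.1517, 0.3339]
orientation: [-90.3, 69.8, 83.4]
force: [0.0, 0.4, -1.1]
opening: 0.0318
```

```bash
python3 - <<'E'
from h import *
state()
E
```

```text
50.825 tcp [0.663  0.1517 0.3339] rpy [-90.3  69.8  83.4] q [  45.6   42.5    6.2   38.9 -113.   -57.5] F [ 0.   0.4 -1.1] op 0.0318
t [-0.104 -0.933 -0.346] jaw [-0.994  0.111 -0.002]
```

Call:
step_arm([
  [[-1,0,-0.6,-5,0,0,0],[-1,0,0,-5,0,0,0],[-1,0,0,-5,0,0,0],[-1,0,0,-4,0,0,0],[-1,0,0,-3,0,0,0],[-1,0,0,-2,0,0,0],[-1,0,0,-1,0,0,0],[-1,0,0,0,0,0,0],[-1,0,0,0,0,0,0]],
])

```text
clock: 51.95
tool_pos: [0.6632, 0.1461, 0.0849]
orientation: [-90.6, 69.8, 83.1]
force: [0.6, 0.0, -2.1]
opening: 0.0316
```

Call:
step_arm([
  [[-1,0,0,-0.3,0,0,0],[-1,0,0,0,0,0,0]],
])

```text
clock: 52.2
tool_pos: [0.6627, 0.1458, 0.081]
orientation: [-90.5, 69.9, 83.2]
force: [-0.1, -0.9, -1.5]
opening: 0.0317
```

Call:
step_arm([
  [[-1,0,0,-0.2,0,0,0],[-1,0,0,-0.1,0,0,0],[-1,0,0,0,0,0,0]],
])

```text
clock: 52.58
tool_pos: [0.6629, 0.1459, 0.0789]
orientation: [-90.5, 70.0, 83.2]
force: [-0.7, 0.6, 4.9]
opening: 0.0317
```

Call:
step_arm([
  [[-1,0,0,-0.2,0,0,0],[-1,0,0,0,0,0,0]],
])

```text
clock: 52.82
tool_pos: [0.6629, 0.146, 0.0789]
orientation: [-90.7, 70.1, 83.0]
force: [-1.9, 1.1, 12.6]
opening: 0.032
```

Call:
step_arm([
  [[-1,0,0,0.15,0,0,0],[-1,0,0,0,0,0,0],[-0.15,0,0,0,0,0,0],[0,0,0,0,0,0,0],[0,0,0,0,0,0,0],[0,0.1,0.93,0.35,0,0,0],[0,0.25,2.3,0.9,0,0,0],[0,0.4,3.5,1.6,0,0,0],[0,0,0,5,0,0,0],[0,0,0,6,0,0,0],[0,0,0,6,0,0,0],[0,0,0,2,0,0,0]],
])

```text
clock: 54.32
tool_pos: [0.6706, 0.214, 0.3006]
orientation: [-91.2, 69.6, 82.5]
force: [0.4, -0.5, 0.4]
opening: 0.0438
```

```bash
python3 - <<'E'
from h import *
state(); c,im=shot("scene","s14"); t,imt=shot("top","t14")
B=R.from_euler("z",-6.3,degrees=True).as_matrix()[:2,:2]
for n,p in [("B",[.664,.155,.145]),("C",[.403,.397,.145]),("D",[.385,.189,.145])]:
    for nm,cc,i in (("s",c,im),("t",t,imt)):
        u,v=proj(cc,p)[0]; w=12 if nm=="s" else 7; x0,y0=int(u)-w,int(v)-w; g=cv2.cvtColor(i[y0:y0+2*w,x0:x0+2*w],6)
        k=(g<int(g.min())+20).astype(np.uint8); q=max(cv2.findContours(k,0,1)[0],key=cv2.contourArea).reshape(-1,2); m=q.mean(0)+[x0,y0]; X=ray(cc,m,.145)[0]; print(n,nm,g.min(),X.round(3),(B.T@(X[:2]-[.532,.276])).round(3))
E
```

```text
54.325 tcp [0.6706 0.214  0.3006] rpy [-91.2  69.6  82.5] q [  48.3   48.    13.3   37.1 -115.4  -58.6] F [ 0.4 -0.5  0.4] op 0.0438
t [-0.101 -0.932 -0.348] jaw [-0.994  0.11  -0.007]
B s 39 [0.662 0.153 0.145] [ 0.143 -0.108]
B t 26 [0.662 0.153 0.145] [ 0.142 -0.108]
C s 19 [0.406 0.396 0.145] [-0.138  0.106]
C t 24 [0.404 0.399 0.145] [-0.141  0.108]
D s 30 [0.411 0.185 0.145] [-0.11  -0.104]
D t 34 [0.386 0.188 0.145] [-0.135 -0.103]
```

All three stand at their corners: B (.142,-.108), C (-.14,.107) and D (-.135,-.103) in the shelf frame. I'll shut the drawer next by pushing its panel from the handle gap.

Call:
step_arm([
  [[0,0,0,0,9.86,-1.3,0],[-1,0,0,0,9.86,-1.3,0],[-1,0,0,0,9.86,-1.3,0],[-1,0,0,0,9.86,-1.3,0],[-1,0,0,0,9.86,-1.3,0],[-1,0,0,0,9.86,-1.3,0],[-1,0,0,0,9.86,-1.3,0],[-1,-2,-5,0,0,0,10],[-1,-2,-5,0,0,0,10],[-1,-2,-5,0,0,0,10],[-1,-3,-5,0,0,0,10],[-1,-3,-5,0,0,0,10]],
])

```text
clock: 55.92
tool_pos: [0.5488, -0.0381, 0.2943]
orientation: [-91.0, 0.2, 133.1]
force: [0.9, -0.5, 0.4]
opening: 0.0004
```

Call:
step_arm([
  [[-1,-3,-5,0,0,0,10],[-1,-3,-5,0,0,0,10],[-1,-4,-4,0,0,0,10],[-1,-4,-4,0,0,0,10],[-1,-4,-3.5,-4,0,0,10],[-1,0,0,-4,0,0,0],[-1,0,0,0,0,0,0],[-1,0,0,0,0,0,0]],
])

```text
clock: 56.92
tool_pos: [0.3736, -0.2499, 0.2191]
orientation: [-91.1, 0.3, -177.2]
force: [0.0, 0.3, -0.3]
opening: 0.0004
```

```bash
python3 - <<'E'
from h import *
state(); c,im=shot("wrist","w15"); print(proj(c,[[.346,-.252,.0915],[.3435,-.192,.0915],[.381,-.25,.111]]))
g=cv2.GaussianBlur(cv2.cvtColor(im,6),(3,3),0)
t,it=shot("top","t15"); gt=cv2.GaussianBlur(cv2.cvtColor(it,6),(3,3),0); print(proj(t,[[.346,-.252,.0915],[.381,-.25,.111]]))
p=proj(t,[.346,-.235,.0915])[0].astype(int); print(p,gt[p[1]-14:p[1]+12,p[0]])
E
```

```text
56.925 tcp [ 0.3736 -0.2499  0.2191] rpy [ -91.1    0.3 -177.2] q [ -9.6  -0.7 -26.2  -1.3 -64.5 102.9] F [ 0.   0.3 -0.3] op 0.0004
t [ 0.004  0.019 -1.   ] jaw [ 0.048 -0.999 -0.019]
[[327.10261562 223.71655948]
 [257.38689714 222.79270418]
 [326.63197988 189.71425387]]
[[381.76331696 233.79971877]
 [381.91046899 224.1785866 ]]
[377 233] [ 34  30  29  33  38  41  42  42  41  36  35  45  65  86 101 108 107 106
 114 122 125 121 112 107 117 137]
```

```bash
python3 - <<'E'
import cv2
g=cv2.imread("pics/w15.png",0)
for c in (290,350): print(c,list(g[175:240,c]))
E
```

```text
290 [np.uint8(118), np.uint8(118), np.uint8(117), np.uint8(117), np.uint8(117), np.uint8(117), np.uint8(116), np.uint8(116), np.uint8(116), np.uint8(116), np.uint8(116), np.uint8(116), np.uint8(106), np.uint8(94), np.uint8(123), np.uint8(187), np.uint8(201), np.uint8(200), np.uint8(201), np.uint8(201), np.uint8(202), np.uint8(201), np.uint8(202), np.uint8(202), np.uint8(202), np.uint8(202), np.uint8(202), np.uint8(202), np.uint8(202), np.uint8(202), np.uint8(202), np.uint8(203), np.uint8(202), np.uint8(202), np.uint8(202), np.uint8(203), np.uint8(152), np.uint8(133), np.uint8(133), np.uint8(133), np.uint8(133), np.uint8(103), np.uint8(84), np.uint8(86), np.uint8(92), np.uint8(97), np.uint8(102), np.uint8(112), np.uint8(113), np.uint8(111), np.uint8(108), np.uint8(104), np.uint8(100), np.uint8(92), np.uint8(141), np.uint8(192), np.uint8(202), np.uint8(201), np.uint8(201), np.uint8(201), np.uint8(200), np.uint8(200), np.uint8(201), np.uint8(199), np.uint8(200)]
350 [np.uint8(120), np.uint8(119), np.uint8(118), np.uint8(118), np.uint8(116), np.uint8(117), np.uint8(115), np.uint8(115), n
[... 152 characters left out ...]
int8(202), np.uint8(202), np.uint8(202), np.uint8(202), np.uint8(201), np.uint8(202), np.uint8(202), np.uint8(201), np.uint8(201), np.uint8(202), np.uint8(202), np.uint8(202), np.uint8(203), np.uint8(202), np.uint8(202), np.uint8(203), np.uint8(203), np.uint8(204), np.uint8(203), np.uint8(203), np.uint8(205), np.uint8(204), np.uint8(204), np.uint8(204), np.uint8(174), np.uint8(117), np.uint8(114), np.uint8(130), np.uint8(140), np.uint8(151), np.uint8(166), np.uint8(171), np.uint8(167), np.uint8(160), np.uint8(152), np.uint8(142), np.uint8(126), np.uint8(135), np.uint8(194), np.uint8(207), np.uint8(206), np.uint8(206), np.uint8(206), np.uint8(207), np.uint8(207), np.uint8(207), np.uint8(207)]
```

Call:
step_arm([
  [[-1,-0.7,0,-4,-1.1,0,0],[-1,0,0,-4,0,0,0],[-1,0,0,-2,0,0,0],[-1,0,0,0,0,0,0],[-1,0,0,-2,0,0,0],[-1,0,0,-1.7,0,0,0],[-1,0,0,0,0,0,0]],
])

```text
clock: 57.9
tool_pos: [0.3663, -0.2498, 0.0819]
orientation: [-90.0, 0.3, -177.2]
force: [-0.6, -0.1, 1.0]
opening: 0.0004
```

Call:
step_arm([
  [[-1,1,0,0,0,0,0],[-1,2,0.1,0,0,0,0],[-1,2.5,0.1,0,0,0,0],[-1,2.5,0.1,0,0,0,0],[-1,2.5,0.1,0,0,0,0],[-1,2.5,0.1,0,0,0,0],[-1,2.5,0.1,0,0,0,0],[-1,2,0.1,0,0,0,0],[-1,1.5,0.1,0,0,0,0],[-1,1,0,0,0,0,0],[-1,0.5,0,0,0,0,0],[-1,0,0,0,0,0,0]],
])

```text
clock: 59.4
tool_pos: [0.571, -0.2418, 0.0813]
orientation: [-90.0, 0.3, -177.2]
force: [-0.4, -0.3, 0.2]
opening: 0.0007
```

Call:
step_arm([
  [[-1,0.5,0,0,0,0,0],[-1,0.4,0,0,0,0,0],[-1,0.3,0,0,0,0,0],[-1,0,0,0,0,0,0]],
])

```text
clock: 59.9
tool_pos: [0.5827, -0.2418, 0.0812]
orientation: [-90.0, 0.2, -177.2]
force: [-1.5, 0.3, 0.5]
opening: 0.0003
```

Call:
step_arm([
  [[-1,0.3,0,0,0,0,0],[-1,0.3,0,0,0,0,0],[-1,0,0,0,0,0,0]],
])

```text
clock: 60.28
tool_pos: [0.5827, -0.2418, 0.0811]
orientation: [-90.1, -0.3, -177.3]
force: [-19.8, 3.6, 16.9]
opening: 0.0005
```

Call:
step_arm([
  [[-1,-0.6,0,0,0,0,0],[-1,-0.4,0,0,0,0,0],[-1,0,0,0,0,0,0],[-1,0,0,2,0,0,0],[-1,0,0,4,0,0,0],[-1,0,0,6,0,0,0],[-1,-2,0,6,0,0,0],[-1,-5,0,4,0,0,0],[-1,-5,0,0,0,0,0],[-1,0,0,0,0,0,0]],
])

```text
clock: 61.52
tool_pos: [0.4582, -0.2419, 0.3015]
orientation: [-90.0, 0.5, -177.3]
force: [0.9, 0.5, -0.1]
opening: 0.0003
```

```bash
python3 - <<'E'
from h import *
state(); c,im=shot("scene","s16"); t,imt=shot("top","t16"); w,iw=shot("wrist","w16")
print("handle wrist exp shut",proj(w,[[.5475,-.244,.0915],[.559,-.244,.0915]]))
col=int(proj(w,[.555,-.225,.0915])[0][0]); r=int(proj(w,[.555,-.225,.0915])[0][1]); g=iw[:,:,1]; print(col,r,[int(x) for x in g[max(r-45,0):r+15,col]])
cv2.imwrite("pics/v16.png",np.hstack([cv2.resize(imt[110:260,195:430],(470,300),interpolation=2),cv2.resize(im[150:310,250:540],(330,300) if 0 else (326,300),interpolation=2)]))
E
```

```text
61.525 tcp [ 0.4582 -0.2419  0.3015] rpy [ -90.     0.5 -177.3] q [ -6.2   2.9 -12.1  -0.1 -74.6  98.9] F [ 0.9  0.5 -0.1] op 0.0003
t [ 0.008  0.001 -1.   ] jaw [ 0.048 -0.999 -0.   ]
handle wrist exp shut [[329.68586977  87.05007257]
 [330.30744435  74.78359341]]
310 78 [32, 33, 32, 33, 32, 32, 40, 34, 31, 32, 32, 33, 32, 62, 101, 108, 107, 107, 107, 107, 106, 107, 107, 107, 107, 106, 107, 107, 106, 107, 107, 106, 106, 106, 106, 122, 131, 141, 150, 153, 152, 142, 131, 120, 106, 87, 58, 88, 75, 128, 165, 124, 106, 106, 107, 107, 108, 107, 107, 107]
```

View pics/v16.png

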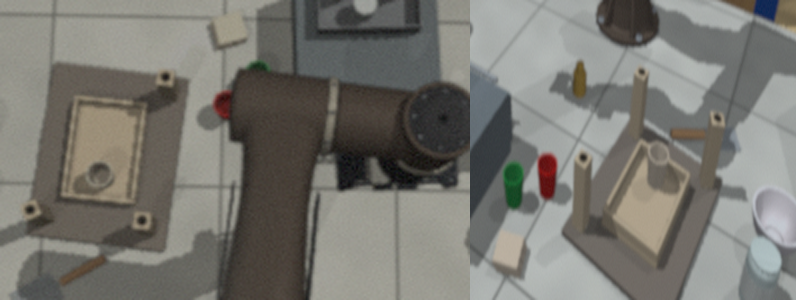

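Three props stand at corners (170,77), (32,210) and (142,221) in the top crop. The crucible is in the tray at (98,175), and the handle bar is at x ≈ 0.560, which means shut. Handing in.

```bash
python3 -c "
from h import *
print(ctrl.close_job())"
```

```text
the job is handed in; nothing more can be done
None
```

The kiln shelf is set up and the job was handed in at about 62 s. No verdict came back, so the results below are my own last checks.

- **Drawer:** I pulled it to its hard stop, where the force rose to 26 N. After taking out the props I pushed it back until it stopped. The handle now sits at x ≈ 0.560, which agrees with the open position plus the full 0.2136 m travel.
- **Props:** all three stand upright at three corners of the shelf. From the top camera their positions in the shelf frame are about (0.142, −0.108), (−0.141, 0.108) and (−0.135, −0.103) m. The final pictures show them standing. One scene-camera reading put the third prop at x = −0.110. That disagrees with the top view and an earlier scene reading, so I took it as a bad bore detection.
- **Ware:** the crucible was the only piece present, and it stands in the tray. I left the red and green cups, the beige square block and the brass weight alone.
- **Tray and other items:** the tray looks to be in its original place, but I did not measure its shift after the last move. I only checked the jar and mortar by eye.

**What went wrong on the way:**
- The crucible was found about 3 cm from where I had set it in the tray, so the gripper body pressed on something, most likely the crucible, with about 29 N. I lifted off, put that prop at another corner and moved the crucible to the near end of the tray.
- My first grasp posture ran into a wrist singularity, so I changed it before touching any prop.

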